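# Set, lock and switch on the beacon bearing

## Task

Turn the black handwheel until the white pointer on its far rim stands in the middle of the orange band on the drum's edge, then press the blue lock cap fully home, and last throw the steel toggle right over, away from the robot. Leave the loose beacon shell, fuse holders and prism mount where they stand.

Things in the scene. Friction and masses are not known exactly. Their poses are not given: they have to be found in the camera images.
- wheel (a joint): The black bearing handwheel, a disc 104 mm across and 12 mm thick (top 46 mm above the drum's underside), turning about the drum's vertical axis. Angle in rad, growing counter-clockwise seen from above, end stops at -1.6 and 1.2; 0 = pointer along the drum's x axis. Dry friction of about 0.1 N m: it stays where it is left.
- wheel_bar (a point): Centre of the wheel's dark steel grip bar, 56 mm long, 16 mm wide, 36 mm tall, which stands on the disc across the turning axis, in line with the pointer. The point is on the axis, 18 mm below the bar's top and 18 mm above the disc's top. Its x axis lies along the bar and points to the pointer.
- pointer_tip (a point): Tip of the wheel's white pointer, a blade 5 mm wide that sticks out from the wheel's rim over the drum's edge; 66 mm from the axis. It starts to the right of the orange band as seen from the robot and needs a counter-clockwise turn (from above) of about 0.6 to 1.5 rad.
- mark_mid (a point): Middle of the orange band, 14 mm wide, that wraps over the far edge of the dark green drum: the bearing to set. The point lies 66 mm from the wheel's axis, under the pointer's path. It differs from run to run but cannot be moved by hand.
- drum: The dark green metal bearing drum, 128 mm across and 30 mm high with a pale scale on its far side, fixed in the tray. Origin: centre of its underside; x axis points away from the robot across the drum to the scale, z up. On its robot side (94 mm from the wheel's axis along -x) stands the lock stud with its cap.
- lock_cap (a joint): Slide of the blue lock cap (cylinder 34 mm across, 26 mm tall) on its yellow stud on the robot side of the drum. In m, 0 = fully raised, growing straight down, 0.012 = fully home on the dark collar. A stiff detent grip of about 5 N holds it wherever it is left; press it down from above.
- cap_top (a point): Centre of the top of the blue lock cap (a flat 28 mm across); 54 mm above the drum's underside when raised, 42 mm when home.
- jbox: The grey junction box, 120 x 120 x 45 mm, fixed in the tray; origin at the centre of its underside; x axis points away from the robot, the direction in which the toggle is thrown; z up.
- toggle (a joint): The chunky steel toggle on the junction box. In rad, 0 = leaning 0.5 rad towards the robot (off), growing as it is thrown away from the robot along the box's x axis, 1.0 = leaning 0.5 rad away (on, end stop). Stays where it is left; about 2 N at its ball moves it.
- toggle_tip (a point): Centre of the toggle's ball end, 26 mm in diameter, 70 mm from its hinge; the rod is 17 mm thick.
- toggle_hinge (a point): Hinge of the toggle, on the junction box's middle, 67 mm above the box's underside; its axis is horizontal, across the box.
- beacon_mid (a point): Loose orange beacon shell, 72 mm across and 70 mm tall; point half-way up. Bystander.
- fuse_a_mid (a point): Loose white ceramic fuse holder, 50 x 24 x 32 mm; point 14 mm above its underside. Bystander.
- fuse_b_mid (a point): Second loose fuse holder, the same. Bystander.
- prism_mount_mid (a point): Loose bronze prism mount, 50 mm round foot and a fork, 56 mm tall; point half-way up. Bystander.
- tray: The grey powder-coated steel tray, 360 (x) x 600 (y) mm, wall 22 mm high and floor 4 mm thick, fixed on the table; origin at the centre of its underside.
Not all that is in view belongs to the job. There is more than one size of the jbox; the job needs the middle-sized.

How it is judged:
By the outcome, as a careful person would: the job done as asked, in the order asked, and still so for the second after the job is handed in, with the robot touching nothing.
It also fails if it takes over 50 s, if anything falls off the work surface, if the arm or the gripper's body presses on something with over 40 N, if the wrist force passes 120 N, or if a joint passes its speed limit or range.

## Robot

A 7-joint arm with a two-finger parallel gripper is mounted at the origin on the work surface. World frame = base frame: x ahead of the robot, y to its left, z up, the work surface at z = 0. Lengths are in m, angles in rad, forces in N, time in s.
With the tool pointing down it reaches from about 0.35 to 0.9 m from the base axis. Payload 7.2 kg.
Tool frame: the origin (TCP) lies between the finger pads; the fingertips stand 17 mm ahead of it and the grasp point (between the pads) lies 2 mm behind it; x points along the fingers, y is the direction in which the jaws open and shut, and the axes are right-handed (so a half turn about x gives the same grasp; the last joint's range is limited). The gripper opens to 85 mm and grips with 20 to 120 N. Pads are 22 mm wide; open, the fingers measure 114 mm over their backs; the gripper's body (76 mm by 85 mm) begins 54 mm behind the grasp point. The pads swing forward as they close: fully open they stand 13 mm farther back than shut.
Start: joints at [1.22, 0.411, -0.013, 1.596, 0.006, 1.134, -0.082], TCP at [0.174, -0.6, 0.217] pointing down, gripper open.
Joint ranges: [-2.95, 2.95], [-0.29, 1.99], [-1.47, 1.44], [0.14, 2.54], [-1.03, 4.17], [0.13, 1.85], [-2.86, 2.86]. Speed limits (rad/s): [2.39, 2.39, 3.01, 3.01, 3.14, 3.14, 3.14].

## Interface

Orientations are given as a 3x3 rotation matrix whose columns are the frame's x, y, z axes.
In Python, from station import manip gives the robot as it stands. The module is installed in compiled form; this text tells all that it offers.
- The arm moves only by the tool play_rows, never from a script. Its arguments are lists of equal length, an entry for each row: "rotation": the turn, a rotation vector about the world's x, y, z in degrees, a list of three; "slide": the shift along the world's x, y, z in cm, a list of three; "fingers": the finger opening in cm, from 0 to 8.54. A call has 1 to 5 rows; each row is the pose to reach, as a shift and turn from the pose measured when the call began; what a row does not reach only later rows make up. A row lasts 1/10 s, in which the tool goes at most 50 mm and 8.59 degrees, less where a joint would pass 70% of its speed; a pose out of reach is approached as far as the arm can. A call with a gripper value outside its range is refused whole. The fingers move at their own pace and stop on an object; the grip force is fixed at half the most. Time passes only in rows, so rows that repeat a pose let the fingers close. It gives the time, the measured TCP pose, the force and the opening at its end, in the units of the state.
- manip.get_state(): the state, without advancing time (a new reading comes with each control period).
- manip.grab_frame(name): name is "scene" or "top"; returns a dict with "pixels" (384x512x3 uint8, blue, green, red), "K" (3x3 intrinsics, pixels), "dist_coeffs" ([k1, k2, p1, p2, k3] as OpenCV has them; the pictures are not rectified), "xyz" and "rotation" of the camera in the world. Camera axes: x right, y down, z forward; pixel columns grow to the right and rows downward; lengths in m; the calibration is good to about 2 mm. A picture is of the moment at which its call begins. There is no depth.
- manip.finish_job(): hands the job in, once; it reports no verdict.
The state is a dict: "clock": time; "q": joint angles; "dq": joint speeds; "joint_torque": joint torques, N m; "ee_pos": TCP position; "eef_rot": TCP orientation; "force": force on the tool from outside, world axes, zero at the start; "torque": the same for the moment, N m; "opening": opening from 0.0 (shut) to 1.0 (fully open).
Only numpy, scipy, OpenCV 4.12 (cv2) and the standard library are available. Lean on these libraries where they do the work, as an engineer would, in place of code of your own. Each camera call takes 0.05 s, during which the arm holds its last target.

## Working session

There is one attempt and no reset: what is moved stays moved. The work goes in short steps, Python scripts to look and compute and a tool call to move; the robot and the scene stay as the last step left them, time stands still between calls to the robot, and variables do not carry over. Pictures are saved under pics/ and viewed, and the job is handed in when it is done.

Besides the shell and the picture viewer there is one more tool, called after "Request:" as a command line: name --argument value ..., lists and objects as JSON in quotes. play_rows: Moves the arm, as the interface text tells. Its arguments: {"type":"object","properties":{"rotation":{"type":"array","items":{"type":"array","items":{"type":"number"}}},"slide":{"type":"array","items":{"type":"array","items":{"type":"number"}}},"fingers":{"type":"array","items":{"type":"number"}}},"required":["rotation","slide","fingers"]}

```bash
mkdir -p pics; cat > h.py <<'E'
import numpy as np, cv2, pickle
from station import manip
def grab(n,tag):
    f=manip.grab_frame(n); pickle.dump(f,open(f'{tag}.pkl','wb')); cv2.imwrite(f'pics/{tag}.png',f['pixels']); return f
def load(tag): return pickle.load(open(f'{tag}.pkl','rb'))
def ray(f,uv):
    p=cv2.undistortPoints(np.array([[uv]],float),np.array(f['K']),np.array(f['dist_coeffs']))[0,0]
    d=np.array(f['rotation'])@np.array([p[0],p[1],1.]); return np.array(f['xyz']),d/np.linalg.norm(d)
def plane(f,uv,z):
    o,d=ray(f,uv); return o+d*(z-o[2])/d[2]
def proj(f,P):
    R=np.array(f['rotation']); t=-R.T@np.array(f['xyz'])
    return cv2.projectPoints(np.array(P,float).reshape(-1,1,3),cv2.Rodrigues(R.T)[0],t,np.array(f['K']),np.array(f['dist_coeffs']))[0][:,0]
def tri(fa,ua,fb,ub):
    o1,d1=ray(fa,ua);o2,d2=ray(fb,ub)
    A=np.stack([d1,-d2],1); s=np.linalg.lstsq(A,o2-o1,rcond=None)[0]
    p,q=o1+s[0]*d1,o2+s[1]*d2; return (p+q)/2,np.linalg.norm(p-q)
def crop(f,u0,v0,u1,v1,s,name):
    cv2.imwrite(f'pics/{name}.png',cv2.resize(f['pixels'][v0:v1,u0:u1],None,fx=s,fy=s,interpolation=cv2.INTER_CUBIC))
E
python3 - <<'E'
from h import *
np.set_printoptions(precision=4,suppress=True)
for n in('scene','top'):
    f=grab(n,n+'0'); print(f['xyz'],f['rotation'],f['K'],f['dist_coeffs'])
s=manip.get_state(); print(s)
E
```

```text
[ 1.0141 -0.1765  1.0017] [[ 0.6133  0.6504 -0.4481]
 [ 0.7897 -0.5152  0.3331]
 [-0.0142 -0.5581 -0.8296]] [[449.4557   0.     252.6281]
 [  0.     449.4557 184.5693]
 [  0.       0.       1.    ]] [-0.095  0.     0.     0.     0.   ]
[0.3879 0.2087 1.2617] [[ 0.0168 -0.9951  0.0973]
 [-0.9996 -0.0189 -0.0214]
 [ 0.0231 -0.0969 -0.995 ]] [[430.0264   0.     259.9018]
 [  0.     430.0264 189.7285]
 [  0.       0.       1.    ]] [-0.0315  0.      0.      0.      0.    ]
{'clock': 0.1, 'q': array([ 1.2198,  0.4118, -0.0127,  1.5969,  0.0056,  1.1343, -0.0822]), 'dq': array([-0.0022, -0.0018, -0.0005, -0.0032,  0.0006, -0.0001,  0.001 ]), 'joint_torque': array([  0.0027, -60.1835,   0.6841, -30.0091,   0.014 ,   0.0064,
         0.    ]), 'ee_pos': array([ 0.1742, -0.5997,  0.2164]), 'eef_rot': array([[-0.0005,  0.2791, -0.9603],
       [ 0.0013, -0.9603, -0.2791],
       [-1.    , -0.0014,  0.0001]]), 'force': array([0.0983, 0.1102, 0.0509]), 'torque': array([ 0.0109,  0.0281, -0.0039]), 'opening': 0.9946419279923381}
```

View pics/scene0.png

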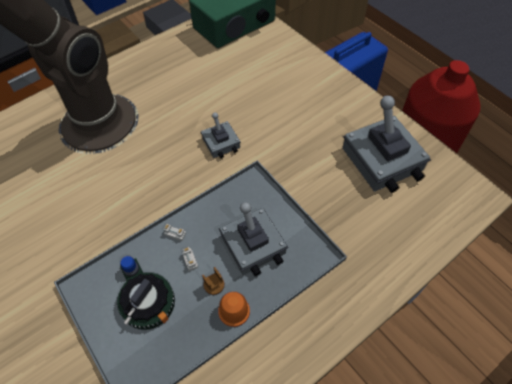

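View pics/top0.png

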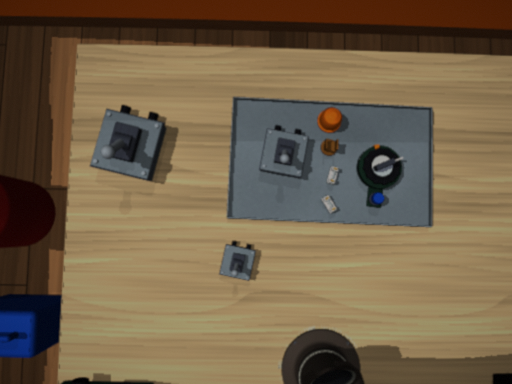

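The scene view shows three grey boxes: large at about (388,145), small at (220,137), and the one in the tray at (254,238), which looks middle-sized. The drum is at (146,300), with the cap at (129,265). I'll enlarge both areas to check.

```bash
python3 - <<'E'
from h import *
f=load('top0'); crop(f,220,90,440,240,3.6,'c1'); crop(f,345,130,425,220,6.5,'c1b')
g=load('scene0'); crop(g,50,180,350,384,2.6,'c2'); crop(g,100,240,200,340,5.8,'c2b')
E
```

```text
(no output)
```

View pics/c1.png

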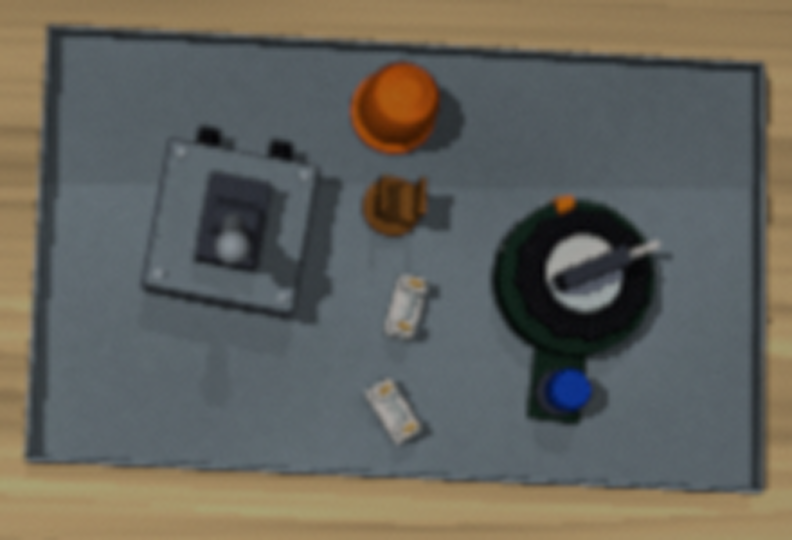

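View pics/c2.png

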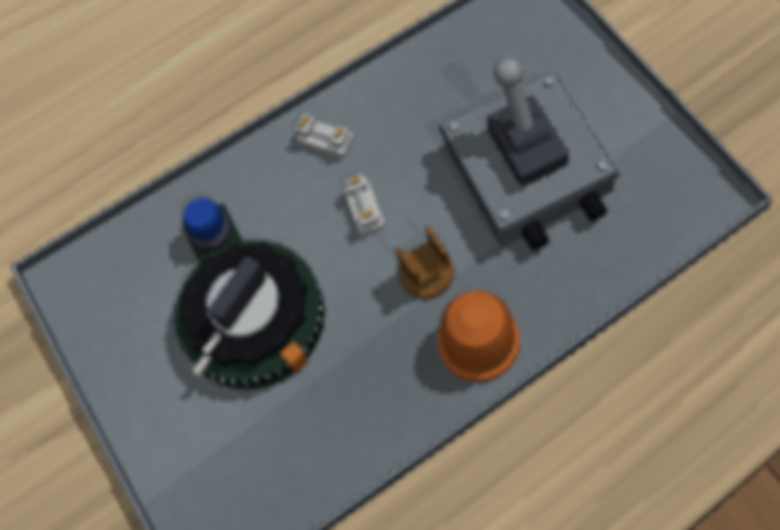

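View pics/c1b.png

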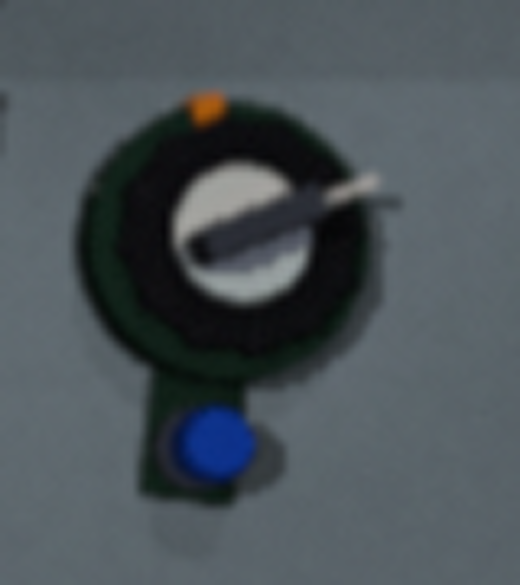

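View pics/c2b.png

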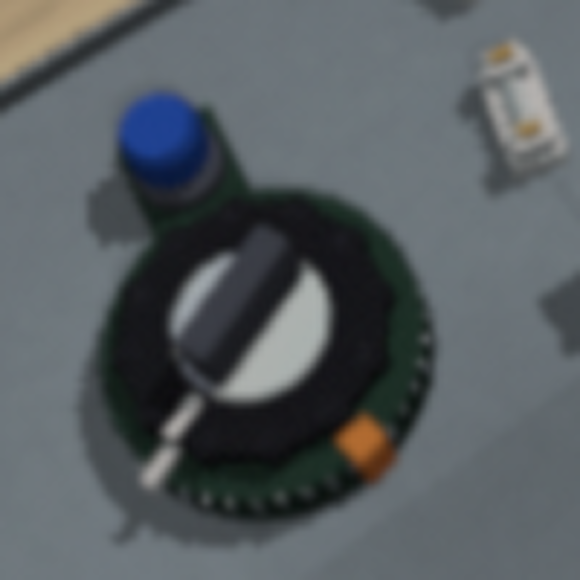

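```bash
cat > m.py <<'E'
from h import *
np.set_printoptions(precision=4,suppress=True)
def big(f,fn,roi,k=8):
    u0,v0,u1,v1=roi; im=cv2.resize(f['pixels'][v0:v1,u0:u1],None,fx=k,fy=k,interpolation=cv2.INTER_CUBIC)
    m=fn(im,cv2.cvtColor(im,cv2.COLOR_BGR2HSV)).astype(np.uint8)*255
    cs,_=cv2.findContours(m,cv2.RETR_EXTERNAL,cv2.CHAIN_APPROX_NONE); cs=sorted(cs,key=cv2.contourArea)[::-1]
    tr=lambda p:(np.array(p,float)+.5)/k-.5+np.array([u0,v0])
    return cs,tr
rois={'top':(345,130,425,220),'scene':(100,240,200,340)}
def orange(i,h): return (h[...,0]>5)&(h[...,0]<22)&(h[...,1]>150)&(h[...,2]>90)
def blue(i,h): return (h[...,0]>100)&(h[...,0]<130)&(h[...,1]>150)&(h[...,2]>60)
def white(i,h): return (h[...,1]<50)&(h[...,2]>125)
E
python3 - <<'E'
from m import *
for n in rois:
    f=load(n+'0')
    for nm,fn in(('orange',orange),('blue',blue),('white',white)):
        cs,tr=big(f,fn,rois[n])
        for c in cs[:4]:
            if cv2.contourArea(c)<150: continue
            M=cv2.moments(c); p=tr((M['m10']/M['m00'],M['m01']/M['m00'])); hull=cv2.convexHull(c)
            e=cv2.fitEllipse(hull) if len(hull)>5 else None
            print(n,nm,cv2.contourArea(c)/64,p,'ell',tr(e[0]),np.array(e[1])/8,'P.05',plane(f,p,.05)[:2], plane(f,tr(e[0]),.05)[:2])
E
```

```text
top orange 16.3125 [376.384  146.1653] ell [376.2611 146.199 ] [4.0416 5.8048] P.05 [ 0.6392 -0.1514] [ 0.6391 -0.151 ]
top blue 109.6640625 [377.7577 197.72  ] ell [377.7676 197.685 ] [11.8046 12.2273] P.05 [ 0.49   -0.1538] [ 0.4901 -0.1538]
top white 87.46875 [379.23   159.8051] ell [379.5013 161.3543] [10.4795 17.2771] P.05 [ 0.5995 -0.1592] [ 0.595 -0.16 ]
top white 53.390625 [383.9058 172.2535] ell [382.8811 169.6071] [11.0422 16.4167] P.05 [ 0.5637 -0.1724] [ 0.5713 -0.1695]
top white 9.453125 [400.3522 157.9021] ell [399.6741 158.1843] [3.0329 7.1749] P.05 [ 0.6064 -0.221 ] [ 0.6056 -0.219 ]
scene orange 52.25 [162.1508 315.7527] ell [162.127  315.7443] [8.1141 9.0264] P.05 [ 0.6485 -0.1574] [ 0.6485 -0.1574]
scene blue 163.4609375 [127.8407 263.3255] ell [127.8756 263.441 ] [14.0804 15.4225] P.05 [ 0.4942 -0.1556] [ 0.4945 -0.1557]
scene white 181.890625 [148.6889 298.8385] ell [145.4938 296.8952] [18.2278 25.219 ] P.05 [ 0.5977 -0.161 ] [ 0.5895 -0.1643]
scene white 176.640625 [190.2513 257.1842] ell [190.1597 257.3092] [12.5396 24.0825] P.05 [ 0.5704 -0.032 ] [ 0.5706 -0.0323]
scene white 104.328125 [119.2306 335.172 ] ell [119.5145 335.5193] [14.2043 26.8696] P.05 [ 0.6287 -0.2534] [ 0.6297 -0.2533]
scene white 41.1328125 [111.3   301.137] ell [110.7182 301.01  ] [ 6.8988 16.6307] P.05 [ 0.5514 -0.2305] [ 0.5504 -0.2314]
```

```bash
cat > wheel.py <<'E'
from m import *
def hub(n,f,thr=125):
    # white insert: all white pieces near hub, fit circle of world points at z=.05
    cs,tr=big(f,lambda i,h:(h[...,1]<50)&(h[...,2]>thr),rois[n])
    c0=proj(f,[[0.58,-0.165,0.05]])[0]
    pts=[]
    for c in cs:
        if cv2.contourArea(c)<150: continue
        p=tr(c[:,0]); q=np.array([plane(f,x,.05)[:2] for x in p])
        if np.linalg.norm(q.mean(0)-[.58,-.165])<.03: pts.append(q)
    q=np.vstack(pts).astype(np.float32)
    h=cv2.convexHull((q*1000).astype(np.float32))[:,0]/1000
    return q,h
if __name__=='__main__':
    import sys
    from scipy.optimize import least_squares
    tag=sys.argv[1]
    for n in rois:
        f=load(n+tag); q,h=hub(n,f)
        r=least_squares(lambda x:np.hypot(h[:,0]-x[0],h[:,1]-x[1])-x[2],[.58,-.165,.027],loss='soft_l1',f_scale=.001)
        print(n,'hub',r.x,'rms',np.sqrt(np.mean(r.fun**2)), 'mec',cv2.minEnclosingCircle((q*1000).astype(np.float32)))
        # dark wheel+drum silhouette
        cs,tr=big(f,lambda i,hh:(hh[...,2]<58),rois[n]); c=cs[0]; print('dark area',cv2.contourArea(c)/64)
        im=f['pixels'].copy()
        cs,tr=big(f,blue,rois[n]); c=cs[0]; M=cv2.moments(c)
        print('cap at .058',plane(f,tr((M['m10']/M['m00'],M['m01']/M['m00'])),.058))
        cs,tr=big(f,orange,rois[n]); c=cs[0]; M=cv2.moments(c)
        print('orange at .034',plane(f,tr((M['m10']/M['m00'],M['m01']/M['m00'])),.034), 'corners',[plane(f,x,.034)[:2] for x in tr(cv2.boxPoints(cv2.minAreaRect(c)))])
E
python3 wheel.py 0
```

```text
top hub [ 0.5836 -0.1666  0.0289] rms 0.0002992599130358076 mec ((583.3477783203125, -166.66510009765625), 29.345264434814453)
dark area 1698.8828125
cap at .058 [ 0.4893 -0.1514  0.058 ]
orange at .034 [ 0.6425 -0.1562  0.034 ] corners [array([ 0.6454, -0.1476]), array([ 0.651 , -0.1622]), array([ 0.6402, -0.166 ]), array([ 0.6346, -0.1514])]
scene hub [ 0.5822 -0.1672  0.0296] rms 0.00030064850864874057 mec ((582.156005859375, -167.22869873046875), 30.001245498657227)
dark area 2198.3203125
cap at .058 [ 0.4986 -0.1558  0.058 ]
orange at .034 [ 0.6424 -0.1571  0.034 ] corners [array([ 0.6348, -0.1663]), array([ 0.6317, -0.1503]), array([ 0.651, -0.147]), array([ 0.6539, -0.1629])]
```

```bash
python3 - <<'E'
from m import *
f=load('top0'); g=load('scene0')
# jboxes: box corner estimate from eyeballed crop corners at z=.049
k=3.6
C=[(170,138),(318,170),(295,315),(145,288)]
P=[plane(f,(u/k+220,v/k+90),.049) for u,v in C]; print(np.array(P)); print([np.linalg.norm(P[i]-P[i-1]) for i in range(4)],np.mean(P,0))
# ball
bt=(231/k+220,246/k+90); bs=(509/2.6+50,72/2.6+180)
print('ball tri',tri(f,bt,g,bs), bt,bs)
# pointer tip
pt=(378/6.5+345,182/6.5+130); ps=(150/5.8+100,483/5.8+240)
print('ptip',tri(f,pt,g,ps),plane(f,pt,.044))
crop(f,255,120,320,185,9,'c3'); crop(g,210,195,295,280,7,'c4')
E
```

```text
[[0.6845 0.1646 0.049 ]
 [0.6611 0.0458 0.049 ]
 [0.5439 0.0634 0.049 ]
 [0.563  0.1825 0.049 ]]
[np.float64(0.12273437256376951), np.float64(0.12106604145909625), np.float64(0.1185231906474045), np.float64(0.12063280954222626)] [0.6131 0.1141 0.049 ]
ball tri (array([0.584 , 0.1216, 0.1318]), np.float64(0.0010116801869005112)) (284.1666666666667, 158.33333333333331) (245.76923076923077, 207.69230769230768)
ptip (array([ 0.6091, -0.2314,  0.0388]), np.float64(0.0038087483987809686)) [ 0.6074 -0.2313  0.044 ]
```

View pics/c3.png

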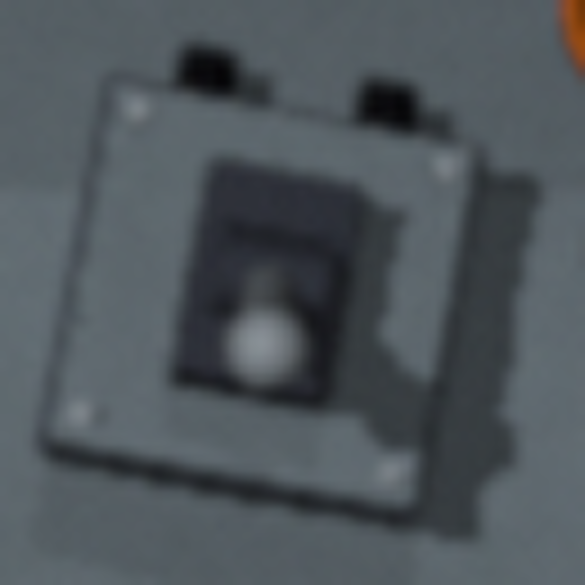

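View pics/c4.png

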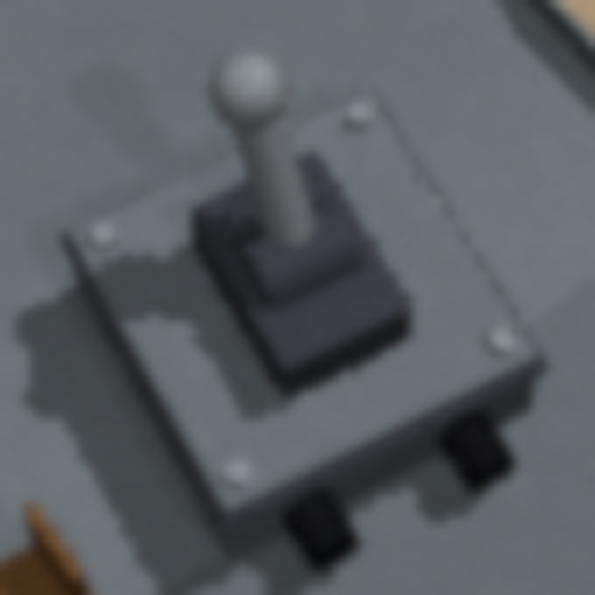

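The boxes in the top view are large (128,143), small (238,262) and in-tray (285,152). The in-tray one measures about 120 x 120 mm on its top face, and its ball triangulates to z=0.132 as it should, so it is the middle-sized one. The wheel axis is at about (0.583,-0.167), the pointer bearing is about -1.22 rad and the band about +0.17, so the turn needed is about 1.39 rad. I'll move over the wheel.

Request:
play_rows --rotation '[[0,0,6],[0,0,12],[0,0,18],[0,0,24],[0,0,30]]' --slide '[[2.7,2.9,0],[5.4,5.8,0],[8.1,8.7,0],[10.8,11.6,0],[13.5,14.5,0]]' --fingers '[5,5,5,5,5]'

```text
clock: 0.6
ee_pos: [0.31, -0.4533, 0.2161]
eef_rot: [[-0.001, 0.725, -0.689], [0.001, -0.689, -0.725], [-1.0, -0.002, 0.0]]
force: [0.4, 0.1, 0.6]
opening: 0.583
```

Request:
play_rows --rotation '[[0,0,6],[0,0,12],[0,0,18],[0,0,24],[0,0,30]]' --slide '[[2.7,2.9,0],[5.4,5.8,0],[8.1,8.7,0],[10.8,11.6,0],[13.5,14.5,0]]' --fingers '[5,5,5,5,5]'

```text
clock: 1.1
ee_pos: [0.4456, -0.3069, 0.2159]
eef_rot: [[-0.002, 0.973, -0.23], [0.0, -0.23, -0.973], [-1.0, -0.002, 0.0]]
force: [0.3, -0.2, -1.0]
opening: 0.583
```

```bash
cat > st.py <<'E'
from h import *
np.set_printoptions(precision=4,suppress=True)
s=manip.get_state(); R=np.array(s['eef_rot']); print(s['clock'],s['ee_pos'],'yang',np.degrees(np.arctan2(R[1,1],R[0,1])),'xaxis',R[:,0],'q',s['q'],'F',s['force'],s['torque'],s['opening'])
E
python3 st.py
python3 - <<'E'
from m import *
# bar direction from white pointer blade & bar edges
f=load('top0'); g=load('scene0')
for n,ff,a,b in(('top',f,(325,196),(378,178)),('scene',g,(200,398),(148,487))):
    k=6.5 if n=='top' else 5.8
    A,B=[plane(ff,(u/k+rois[n][0],v/k+rois[n][1]),.044) for u,v in (a,b)]
    print(n,A,B,np.degrees(np.arctan2(*(B-A)[[1,0]])))
for n,ff,a,b in(('top',f,(200,240),(318,190)),('scene',g,(200,345),(270,233))):
    k=6.5 if n=='top' else 5.8
    A,B=[plane(ff,(u/k+rois[n][0],v/k+rois[n][1]),.086) for u,v in (a,b)]
    print(n,'bar',A,B,np.degrees(np.arctan2(*(B-A)[[1,0]])),np.linalg.norm(B-A),(A+B)/2)
E
```

```text
1.1 [ 0.4456 -0.3069  0.2159] yang -13.310016074437517 xaxis [-0.0023  0.0004 -1.    ] q [ 0.8211  0.2993 -0.3808  1.7808  0.1248  1.0873  0.1649] F [ 0.3405 -0.2386 -0.9881] [-0.0412 -0.0094 -0.0327] 0.5826590806488763
top [ 0.6006 -0.2073  0.044 ] [ 0.6092 -0.2314  0.044 ] -70.23852037347544
scene [ 0.5952 -0.1977  0.044 ] [ 0.6132 -0.2308  0.044 ] -61.53367279572761
top bar [ 0.573  -0.1383  0.086 ] [ 0.5958 -0.1899  0.086 ] -66.12350745208892 0.05640473487439258 [ 0.5844 -0.1641  0.086 ]
scene bar [ 0.5961 -0.1866  0.086 ] [ 0.5741 -0.1434  0.086 ] 116.94545677198022 0.04848626343152958 [ 0.5851 -0.165   0.086 ]
```

Request:
play_rows --rotation '[[0,0,8],[0,0,15],[0,0,22],[0,0,30],[0,0,37]]' --slide '[[2.8,2.8,0],[5.6,5.6,0],[8.4,8.4,-1],[11,11.2,-2],[13.8,14.0,-4]]' --fingers '[5,5,5,5,5]'

```text
clock: 1.6
ee_pos: [0.5851, -0.166, 0.1764]
eef_rot: [[-0.0, 0.914, 0.406], [-0.002, 0.406, -0.914], [-1.0, -0.001, 0.001]]
force: [0.4, 0.1, 0.7]
opening: 0.585
```

```bash
python3 st.py; python3 - <<'E'
from m import *
f=grab('top','top1'); g=grab('scene','scene1'); crop(g,80,200,220,350,4,'c5')
E
```

```text
1.6 [ 0.5851 -0.166   0.1764] yang 23.972566042255984 xaxis [-0.0003 -0.0018 -1.    ] q [ 0.587   0.4767 -0.5406  1.6587  0.2728  1.082   0.3848] F [0.3709 0.0931 0.6549] [-0.0749 -0.0093  0.0087] 0.5852529214952745
```

View pics/c5.png

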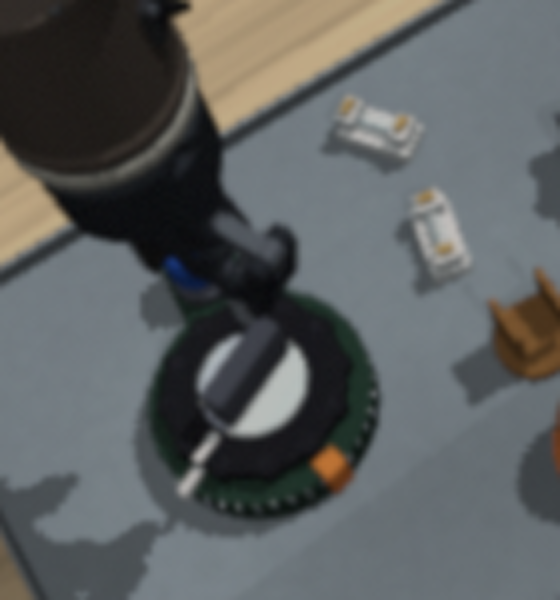

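Request:
play_rows --rotation '[[0,0,0],[0,0,0],[0,0,0],[0,0,0],[0,0,0]]' --slide '[[-0.1,0,-3],[-0.1,0,-6],[-0.1,0,-8],[-0.1,0,-9.5],[-0.1,0,-10.3]]' --fingers '[5,5,5,5,5]'

```text
clock: 2.2
ee_pos: [0.5834, -0.1607, 0.0685]
eef_rot: [[-0.006, 0.911, 0.411], [0.004, 0.411, -0.911], [-1.0, -0.004, -0.006]]
force: [0.7, -0.3, 0.1]
opening: 0.587
```

Request:
play_rows --rotation '[[0,0,0],[0,0,0],[0,0,0],[0,0,0],[0,0,0]]' --slide '[[0,0,0],[0,0,0],[0,0,0],[0,0,0],[0,0,0]]' --fingers '[3,2,1,0.5,0.5]'

```text
clock: 2.7
ee_pos: [0.5808, -0.1623, 0.0692]
eef_rot: [[-0.011, 0.912, 0.41], [0.002, 0.41, -0.912], [-1.0, -0.009, -0.006]]
force: [-9.1, -2.2, 4.5]
opening: 0.15
```

```bash
python3 st.py
```

```text
2.7 [ 0.5808 -0.1623  0.0692] yang 24.205689861105174 xaxis [-0.0107  0.0022 -0.9999] q [ 0.5502  0.5938 -0.4984  1.7551  0.3493  0.8932  0.3214] F [-9.1434 -2.1718  4.5111] [-0.5165  2.0303 -0.0724] 0.14955264964025394
```

```bash
python3 - <<'E'
from m import *
f=grab('top','top2'); g=grab('scene','scene2'); crop(g,80,200,220,350,4,'c6')
E
python3 st.py
```

```text
2.8 [ 0.5808 -0.1623  0.0692] yang 24.2088317556491 xaxis [-0.0107  0.0023 -0.9999] q [ 0.5502  0.5938 -0.4985  1.7551  0.3493  0.8932  0.3214] F [-8.9314 -2.5536  5.3854] [-0.5365  2.0687 -0.0515] 0.14906615559147826
```

View pics/c6.png

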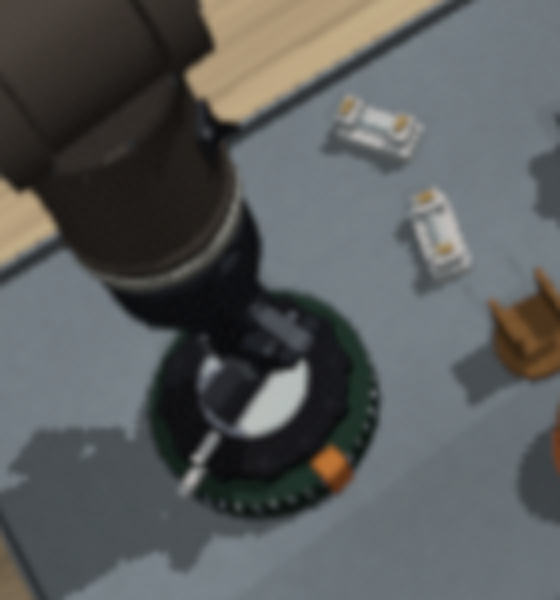

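The pads are closed on the bar (opening 0.15). In the jaw direction the TCP matches the hub estimate, and along the bar it sits about 5 mm towards the robot. I'll turn in steps, orbiting the axis with that offset.

Request:
play_rows --rotation '[[0,0,6],[0,0,12],[0,0,18],[0,0,24],[0,0,30]]' --slide '[[-0.05,-0.02,0],[-0.1,-0.05,0],[-0.13,-0.09,0],[-0.16,-0.13,0],[-0.2,-0.17,0]]' --fingers '[0.5,0.5,0.5,0.5,0.5]'

```text
clock: 3.3
ee_pos: [0.5788, -0.1639, 0.0694]
eef_rot: [[-0.01, 0.582, 0.813], [-0.003, 0.813, -0.582], [-1.0, -0.008, -0.006]]
force: [1.4, 1.5, -8.3]
opening: 0.145
```

```bash
python3 st.py
```

```text
3.3 [ 0.5788 -0.1639  0.0694] yang 54.430772254248204 xaxis [-0.0101 -0.0032 -0.9999] q [ 0.6351  0.6207 -0.6221  1.7549  0.4453  0.9207  0.7723] F [ 1.3656  1.4825 -8.3157] [ 0.1724 -0.3682 -0.0641] 0.1451323596167932
```

Request:
play_rows --rotation '[[0,0,6],[0,0,12],[0,0,18],[0,0,24],[0,0,30]]' --slide '[[-0.03,-0.05,0],[-0.05,-0.1,0],[-0.07,-0.15,0],[-0.08,-0.2,0],[-0.09,-0.24,0]]' --fingers '[0.5,0.5,0.5,0.5,0.5]'

```text
clock: 3.8
ee_pos: [0.5779, -0.1662, 0.0694]
eef_rot: [[-0.007, 0.093, 0.996], [-0.007, 0.996, -0.093], [-1.0, -0.008, -0.006]]
force: [2.6, 1.0, -9.9]
opening: 0.148
```

```bash
python3 st.py; python3 - <<'E'
from m import *
f=grab('top','top3'); g=grab('scene','scene3'); crop(g,100,240,200,340,5.8,'c7'); crop(f,345,130,425,220,6.5,'c7b')
E
```

```text
3.8 [ 0.5779 -0.1662  0.0694] yang 84.65348132703984 xaxis [-0.0068 -0.0073 -1.    ] q [ 0.7167  0.6558 -0.7437  1.7542  0.5411  0.9533  1.2266] F [ 2.5795  0.9567 -9.9459] [ 0.2494 -0.5174 -0.1044] 0.14814131328339067
```

View pics/c7.png

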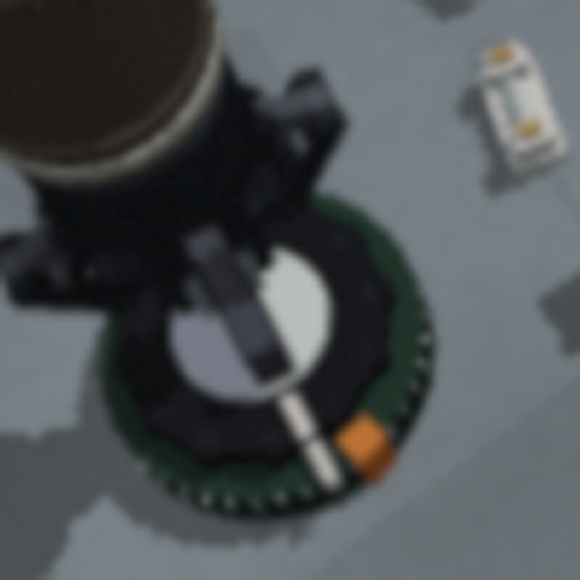

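View pics/c7b.png

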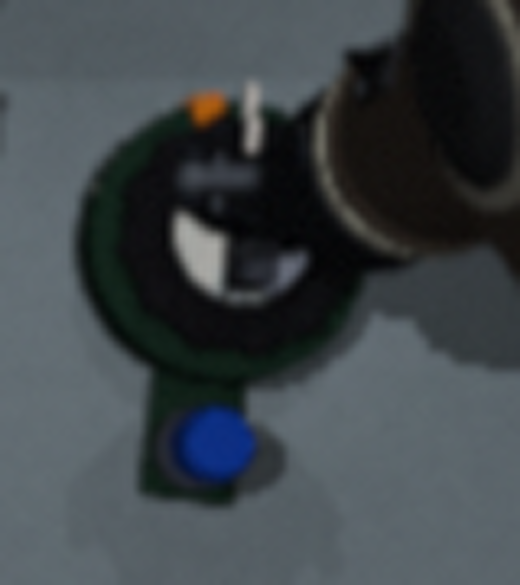

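```bash
cat > ang.py <<'E'
from m import *
import sys
tag=sys.argv[1]; b0=float(sys.argv[2]) # expected pointer bearing deg
hubs={'top':(.5836,-.1666),'scene':(.5822,-.1672)}
def pol(P,h): d=P[:2]-h; return np.hypot(*d),np.degrees(np.arctan2(d[1],d[0]))
for n in rois:
    f=load(n+tag); h=np.array(hubs[n])
    k=8;u0,v0,u1,v1=rois[n]
    # sample polar grid at given height
    def samp(z,r,degs,fn):
        P=np.array([[h[0]+r*np.cos(np.radians(a)),h[1]+r*np.sin(np.radians(a)),z] for a in degs])
        uv=proj(f,P).astype(np.float32)
        px=cv2.remap(f['pixels'],uv[:,0].reshape(1,-1),uv[:,1].reshape(1,-1),cv2.INTER_CUBIC)[0].astype(float)
        return fn(px)
    degs=np.arange(-40,45,.25)
    for z in (.034,):
      for r in (.054,.057,.060,.063):
        w=samp(z,r,degs,lambda p:np.clip(p[:,2]-p[:,0]-25,0,None)); w=np.where(abs(degs-10)<18,w,0)
        print(n,'orange z%.3f r%.3f'%(z,r), (w*degs).sum()/max(w.sum(),1e-6), w.max())
    for z in (.044,.047,.05):
      for r in (.056,.060,.063):
        w=samp(z,r,degs,lambda p:np.clip(p[:,0]-75,0,None)); w=np.where(abs(degs-b0)<14,w,0)
        print(n,'ptr z%.3f r%.3f'%(z,r), (w*degs).sum()/max(w.sum(),1e-6), w.max())
E
python3 ang.py 3 -5
```

```text
top orange z0.034 r0.054 12.118758749416706 65.0
top orange z0.034 r0.057 10.470269756838906 115.0
top orange z0.034 r0.060 9.710010513667768 130.0
top orange z0.034 r0.063 9.750740466493891 111.0
top ptr z0.044 r0.056 -6.443154523618895 58.0
top ptr z0.044 r0.060 -6.6479814511729405 74.0
top ptr z0.044 r0.063 -7.516195190947666 78.0
top ptr z0.047 r0.056 -5.514604150653343 60.0
top ptr z0.047 r0.060 -6.539491758241758 76.0
top ptr z0.047 r0.063 -6.819793762575452 77.0
top ptr z0.050 r0.056 -4.625 64.0
top ptr z0.050 r0.060 -6.7726945244956775 77.0
top ptr z0.050 r0.063 -6.050080868761553 75.0
scene orange z0.034 r0.054 9.551917989417989 88.0
scene orange z0.034 r0.057 9.867079776756402 110.0
scene orange z0.034 r0.060 9.955463576158941 112.0
scene orange z0.034 r0.063 9.857316853121617 109.0
scene ptr z0.044 r0.056 -6.024678663239075 88.0
scene ptr z0.044 r0.060 -5.973502304147465 93.0
scene ptr z0.044 r0.063 -5.941625069328897 92.0
scene ptr z0.047 r0.056 -5.966036621382162 80.0
scene ptr z0.047 r0.060 -5.860077519379845 92.0
scene ptr z0.047 r0.063 -5.823971078976641 91.0
scene ptr z0.050 r0.056 -5.9011075949367084 66.0
scene ptr z0.050 r0.060 -5.764901543374135 92.0
scene ptr z0.050 r0.063 -5.762629005975014 92.0
```

Both views agree: the band is at +9.8° and the pointer at about -6°, so 15.8° remain.

Request:
play_rows --rotation '[[0,0,5],[0,0,10],[0,0,14],[0,0,15.8],[0,0,15.8]]' --slide '[[0,-0.05,0],[0,-0.1,0],[0,-0.13,0],[0,-0.14,0],[0,-0.14,0]]' --fingers '[0.5,0.5,0.5,0.5,0.5]'

```text
clock: 4.4
ee_pos: [0.578, -0.1675, 0.0694]
eef_rot: [[-0.004, -0.177, 0.984], [-0.008, 0.984, 0.177], [-1.0, -0.007, -0.006]]
force: [1.9, 1.2, -8.5]
opening: 0.151
```

```bash
python3 st.py; python3 - <<'E'
from m import *
f=grab('top','top4'); g=grab('scene','scene4'); crop(g,100,240,200,340,5.8,'c8')
E
python3 ang.py 4 10 | grep ptr
```

```text
4.4 [ 0.578  -0.1675  0.0694] yang 100.18458092937908 xaxis [-0.0044 -0.0083 -1.    ] q [ 0.7571  0.6776 -0.8055  1.753   0.5899  0.973   1.4619] F [ 1.8906  1.2191 -8.4999] [ 0.4444 -0.4897 -0.0191] 0.15144954728838342
top ptr z0.044 r0.056 9.564955203308063 68.0
top ptr z0.044 r0.060 9.36929884275017 70.0
top ptr z0.044 r0.063 6.19416456759026 70.0
top ptr z0.047 r0.056 10.612568119891009 69.0
top ptr z0.047 r0.060 10.22584943371086 70.0
top ptr z0.047 r0.063 6.283828996282528 70.0
top ptr z0.050 r0.056 11.625341530054644 69.0
top ptr z0.050 r0.060 9.539141414141413 70.0
top ptr z0.050 r0.063 6.493399064171123 69.0
scene ptr z0.044 r0.056 9.080406422478676 89.0
scene ptr z0.044 r0.060 8.903045288912026 91.0
scene ptr z0.044 r0.063 8.893981225842076 91.0
scene ptr z0.047 r0.056 8.932282282282282 81.0
scene ptr z0.047 r0.060 8.732727737973388 93.0
scene ptr z0.047 r0.063 8.661821705426357 91.0
scene ptr z0.050 r0.056 8.829368334700574 64.0
scene ptr z0.050 r0.060 8.548232323232323 94.0
scene ptr z0.050 r0.063 8.45621546961326 91.0
```

View pics/c8.png

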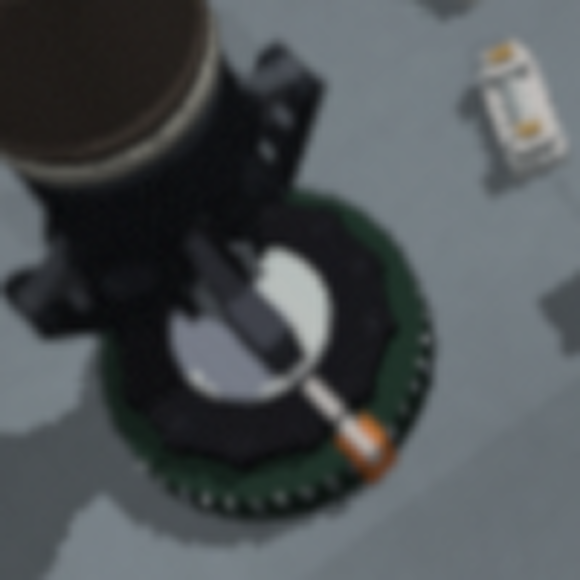

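The pointer is at about 9.0–9.5° against 9.8°. I'll nudge it 0.6°, then let go and go up.

Request:
play_rows --rotation '[[0,0,0.6],[0,0,0.6],[0,0,0.6],[0,0,0.6],[0,0,0.6]]' --slide '[[0,0,0],[0,0,0],[0,0,0],[0,0,0],[0,0,0]]' --fingers '[0.5,0.5,0.5,2,4]'

```text
clock: 5.0
ee_pos: [0.5785, -0.168, 0.0704]
eef_rot: [[-0.003, -0.186, 0.982], [-0.01, 0.982, 0.186], [-1.0, -0.009, -0.005]]
force: [-0.2, -0.7, -0.8]
opening: 0.391
```

Request:
play_rows --rotation '[[0,0,0],[0,0,0],[0,0,0],[0,0,0],[0,0,0]]' --slide '[[0,0,0],[0,0,0],[0,0,1],[0,0,3.5],[0,0,8]]' --fingers '[5,5,5,5,5]'

```text
clock: 5.5
ee_pos: [0.5767, -0.1679, 0.1495]
eef_rot: [[-0.008, -0.187, 0.982], [-0.008, 0.982, 0.186], [-1.0, -0.007, -0.009]]
force: [0.7, -1.2, -0.3]
opening: 0.589
```

Request:
play_rows --rotation '[[0,0,0],[0,0,0],[0,0,0],[0,0,0],[0,0,0]]' --slide '[[-2,0,2],[-5,0,3],[-8.5,0.5,3],[-12,1,3],[-15,1.5,3]]' --fingers '[3,1,0,0,0]'

```text
clock: 6.0
ee_pos: [0.4251, -0.1527, 0.18]
eef_rot: [[-0.008, -0.187, 0.982], [-0.009, 0.982, 0.187], [-1.0, -0.008, -0.01]]
force: [-0.1, -0.5, 0.8]
opening: -0.002
```

```bash
python3 st.py; python3 - <<'E'
from m import *
f=grab('top','top5'); g=grab('scene','scene5'); crop(g,100,240,200,340,5.8,'c9');crop(f,345,130,425,220,6.5,'c9b')
E
python3 ang.py 5 10; python3 wheel.py 5
```

```text
6.0 [ 0.4251 -0.1527  0.18  ] yang 100.75553339442548 xaxis [-0.0083 -0.0094 -0.9999] q [ 1.0894  0.3082 -1.01    1.9923  0.3198  1.0128  1.6844] F [-0.1328 -0.5343  0.76  ] [-0.0722 -0.0466  0.0162] -0.0015624539477755316
top orange z0.034 r0.054 14.028623629719855 41.0
top orange z0.034 r0.057 13.669282511210762 85.0
top orange z0.034 r0.060 13.576228475430492 100.0
top orange z0.034 r0.063 13.520384615384616 84.0
top ptr z0.044 r0.056 9.934577808792742 68.0
top ptr z0.044 r0.060 9.993702290076335 66.0
top ptr z0.044 r0.063 6.514315642458101 64.0
top ptr z0.047 r0.056 11.002393980848153 69.0
top ptr z0.047 r0.060 10.89060092449923 65.0
top ptr z0.047 r0.063 6.552304609218437 64.0
top ptr z0.050 r0.056 12.026962457337884 69.0
top ptr z0.050 r0.060 10.151062416998672 64.0
top ptr z0.050 r0.063 6.749468273661822 64.0
scene orange z0.034 r0.054 11.363107287449393 37.0
scene orange z0.034 r0.057 11.573347107438016 68.0
scene orange z0.034 r0.060 11.762195121951219 75.0
scene orange z0.034 r0.063 11.435461192350957 73.0
scene ptr z0.044 r0.056 9.357978723404255 83.0
scene ptr z0.044 r0.0
[... 343 characters left out ...]
2088 89.0
top hub [ 0.5835 -0.1664  0.0287] rms 0.0004097620408025387 mec ((583.4051513671875, -166.44956970214844), 29.279848098754883)
dark area 1688.3984375
cap at .058 [ 0.4893 -0.1513  0.058 ]
orange at .034 [ 0.6417 -0.1519  0.034 ] corners [array([ 0.6451, -0.1472]), array([ 0.6477, -0.1528]), array([ 0.6375, -0.1572]), array([ 0.6349, -0.1517])]
scene hub [ 0.5823 -0.1667  0.0293] rms 0.0005919708216684896 mec ((582.1492309570312, -167.155029296875), 29.98574447631836)
dark area 1893.3046875
cap at .058 [ 0.4988 -0.1559  0.058 ]
orange at .034 [ 0.6407 -0.1505  0.034 ] corners [array([ 0.6351, -0.1522]), array([ 0.6349, -0.1494]), array([ 0.6497, -0.1484]), array([ 0.6499, -0.1512])]
```

View pics/c9.png

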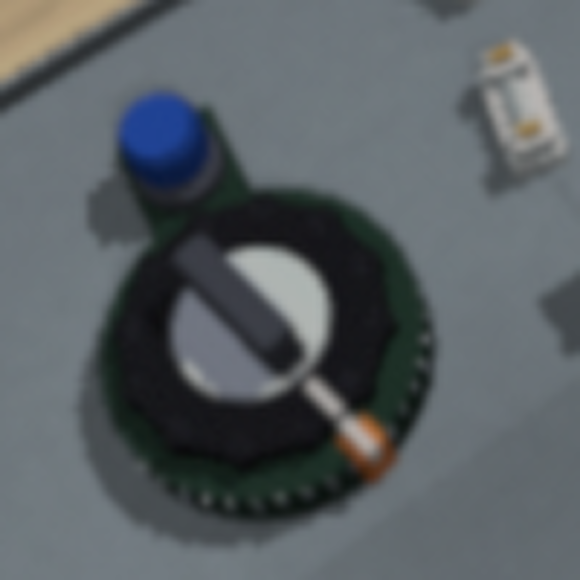

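View pics/c9b.png

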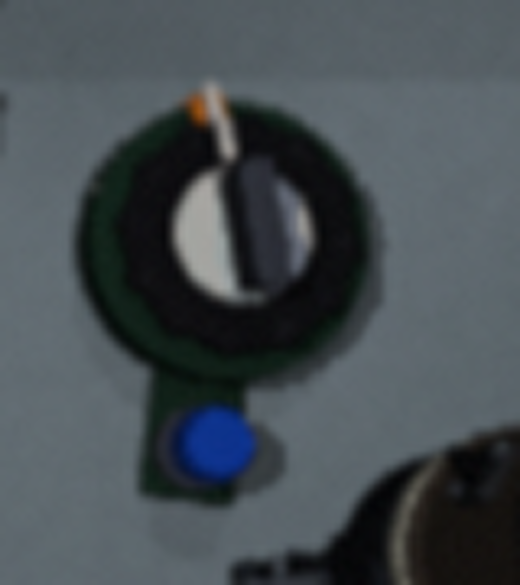

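Released, the pointer reads 9.3–10° against the band at 9.8° in both views, so it is centred to about 0.6 mm. Next is the cap, at about (0.490,-0.152), top z 0.058, which I'll press with the closed fingertips.

Request:
play_rows --rotation '[[0,0,0],[0,0,0],[0,0,0],[0,0,0],[0,0,0]]' --slide '[[3,0,-1],[5,0,-3],[6.5,0.05,-5.5],[6.5,0.05,-8],[6.5,0.05,-9]]' --fingers '[0,0,0,0,0]'

```text
clock: 6.6
ee_pos: [0.4881, -0.1518, 0.0882]
eef_rot: [[-0.013, -0.187, 0.982], [-0.01, 0.982, 0.187], [-1.0, -0.007, -0.014]]
force: [-0.5, -0.4, 0.4]
opening: -0.0
```

Request:
play_rows --rotation '[[0,0,0],[0,0,0]]' --slide '[[0,0,0],[0,0,0]]' --fingers '[0,0]'

```text
clock: 6.8
ee_pos: [0.4886, -0.1517, 0.089]
eef_rot: [[-0.012, -0.187, 0.982], [-0.01, 0.982, 0.187], [-1.0, -0.008, -0.014]]
force: [0.8, 0.5, -0.1]
opening: 0.001
```

```bash
python3 st.py; python3 - <<'E'
from m import *
f=grab('top','top6'); g=grab('scene','scene6'); crop(g,100,220,200,320,5.8,'c10');crop(f,345,130,425,220,6.5,'c10b')
E
```

```text
6.8 [ 0.4886 -0.1517  0.089 ] yang 100.78656504028748 xaxis [-0.0122 -0.01   -0.9999] q [ 0.8689  0.5356 -0.874   1.9506  0.5321  0.9127  1.4783] F [ 0.8151  0.4691 -0.117 ] [ 0.0034 -0.0518  0.0062] 0.0011595236941009852
```

View pics/c10.png

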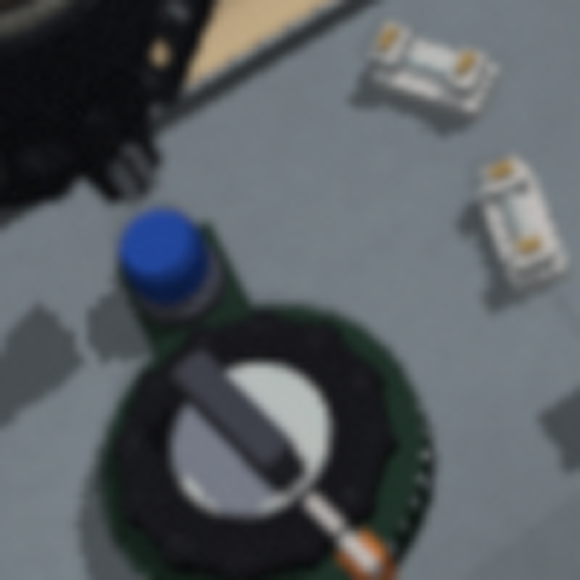

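```bash
python3 - <<'E'
from m import *
f=load('top6'); g=load('scene6')
T=[0.4884,-0.1519,0.072]
print(proj(g,[T]),proj(f,[T]))
print('cap proj', proj(g,[[.4905,-.1525,.058]]),proj(f,[[.4905,-.1525,.058]]))
print(plane(g,(131/5.8+100,188/5.8+220),.072))
cs,tr=big(f,blue,rois['top']);print(len(cs),[cv2.contourArea(c)/64 for c in cs[:2]])
# top-face ellipse in scene: crop coords (118..208,205..285)-> centre
for z in(.058,): print(plane(g,(163/5.8+100,245/5.8+220),z))
E
```

```text
[[125.6293 256.5858]] [[379.4066 197.6599]]
cap proj [[127.3694 259.9642]] [[378.1317 197.3135]]
[ 0.4748 -0.1524  0.072 ]
1 [18.3203125]
[ 0.4966 -0.154   0.058 ]
```

View pics/c10b.png

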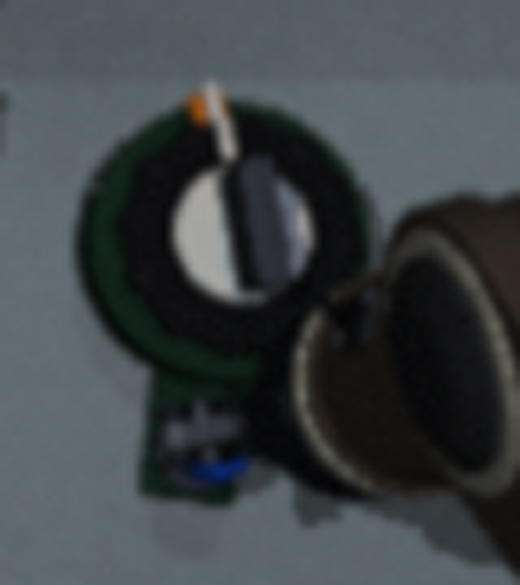

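Request:
play_rows --rotation '[[0,0,0],[0,0,0],[0,0,0],[0,0,0],[0,0,0]]' --slide '[[0.25,-0.07,-0.5],[0.25,-0.07,-1.0],[0.25,-0.07,-1.4],[0.25,-0.07,-1.7],[0.25,-0.07,-1.9]]' --fingers '[0,0,0,0,0]'

```text
clock: 7.4
ee_pos: [0.4911, -0.1527, 0.0701]
eef_rot: [[-0.012, -0.187, 0.982], [-0.011, 0.982, 0.187], [-1.0, -0.008, -0.013]]
force: [0.2, 0.2, 0.7]
opening: 0.002
```

```bash
python3 st.py
```

```text
7.4 [ 0.4911 -0.1527  0.0701] yang 100.76617716018878 xaxis [-0.0115 -0.0106 -0.9999] q [ 0.8478  0.5641 -0.8502  1.9597  0.5635  0.8815  1.4533] F [0.2065 0.1881 0.6592] [0.0068 0.009  0.0449] 0.001617513135105821
```

```bash
python3 - <<'E'
from m import *
f=grab('top','top7'); g=grab('scene','scene7'); crop(g,90,220,170,300,7,'c11');crop(f,345,150,425,220,6.5,'c11b')
E
python3 st.py
```

```text
7.5 [ 0.4911 -0.1526  0.0701] yang 100.77261002118412 xaxis [-0.0116 -0.0104 -0.9999] q [ 0.8478  0.5641 -0.8504  1.9596  0.5633  0.8817  1.4535] F [-0.0695 -0.3827 -0.5588] [ 0.033  -0.0047  0.0254] 0.001335695882621172
```

View pics/c11.png

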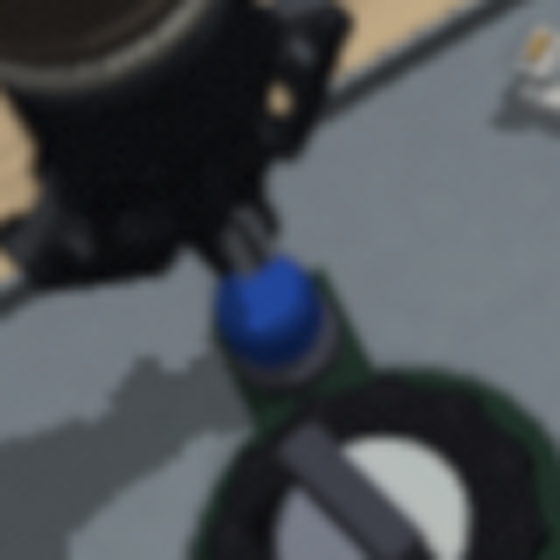

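View pics/c11b.png

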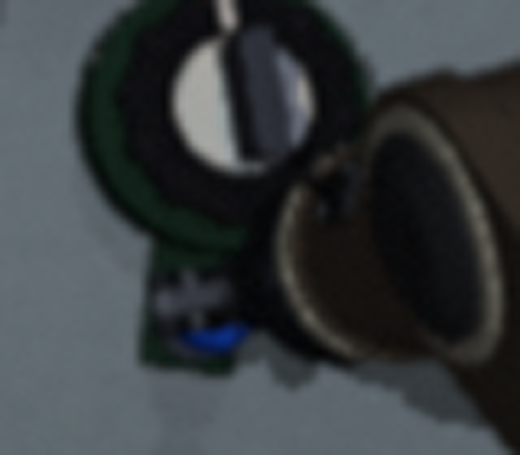

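```bash
python3 - <<'E'
from m import *
g=load('scene7');f=load('top7')
for z in(.05,.055,.06,.065,.07): print(z,proj(g,[[.491,-.1526,z]]),proj(f,[[.491,-.1526,z]]),plane(g,(124.7,258.3),z))
# cap top front/back rim in the scene image
for z,r in((.058,.014),(.054,.017)):
  a=np.linspace(0,2*np.pi,8,endpoint=False); print(proj(g,[[.4905+r*np.cos(t),-.1525+r*np.sin(t),z] for t in a]))
E
```

```text
0.05 [[128.2919 261.5847]] [[377.3344 197.3622]] [ 0.4785 -0.1552  0.05  ]
0.055 [[127.7591 260.6878]] [[377.8522 197.2226]] [ 0.4813 -0.1553  0.055 ]
0.06 [[127.2221 259.7836]] [[378.3742 197.0818]] [ 0.4841 -0.1554  0.06  ]
0.065 [[126.6808 258.8719]] [[378.9004 196.9398]] [ 0.4869 -0.1556  0.065 ]
0.07 [[126.1353 257.9528]] [[379.431  196.7967]] [ 0.4897 -0.1557  0.07  ]
[[130.343  264.4042]
 [133.1839 260.6788]
 [132.6045 256.572 ]
 [128.9852 254.4737]
 [124.4355 255.5765]
 [121.5799 259.2495]
 [122.1012 263.3781]
 [125.7353 265.5287]]
[[131.4063 266.0719]
 [134.8402 261.5524]
 [134.1283 256.58  ]
 [129.7475 254.0443]
 [124.2482 255.3771]
 [120.7925 259.8199]
 [121.4194 264.8242]
 [125.822  267.4366]]
```

The tips are still above the cap, with no force, and the shut tips look shorter ahead of the TCP than 17 mm. I'll go on down in small steps watching the force.

Request:
play_rows --rotation '[[0,0,0],[0,0,0],[0,0,0]]' --slide '[[0,0,-0.2],[0,0,-0.4],[0,0,-0.5]]' --fingers '[0,0,0]'

```text
clock: 7.8
ee_pos: [0.4911, -0.1526, 0.0649]
eef_rot: [[-0.012, -0.187, 0.982], [-0.01, 0.982, 0.187], [-1.0, -0.008, -0.013]]
force: [0.5, 0.2, 0.2]
opening: -0.001
```

Request:
play_rows --rotation '[[0,0,0],[0,0,0],[0,0,0]]' --slide '[[0,0,-0.2],[0,0,-0.4],[0,0,-0.5]]' --fingers '[0,0,0]'

```text
clock: 8.1
ee_pos: [0.491, -0.1526, 0.0597]
eef_rot: [[-0.012, -0.187, 0.982], [-0.01, 0.982, 0.187], [-1.0, -0.008, -0.014]]
force: [-0.3, 0.2, 0.5]
opening: 0.001
```

```bash
python3 - <<'E'
from m import *
f=grab('top','top8'); g=grab('scene','scene8'); crop(g,90,220,170,300,7,'c12');crop(f,345,150,425,220,6.5,'c12b')
E
python3 st.py
```

```text
8.2 [ 0.491  -0.1526  0.0598] yang 100.77537993259307 xaxis [-0.012  -0.0103 -0.9999] q [ 0.8375  0.5782 -0.838   1.967   0.5797  0.864   1.4398] F [-0.0592  0.2534  0.6928] [0.0026 0.0006 0.0259] 0.002963925707424704
```

View pics/c12.png

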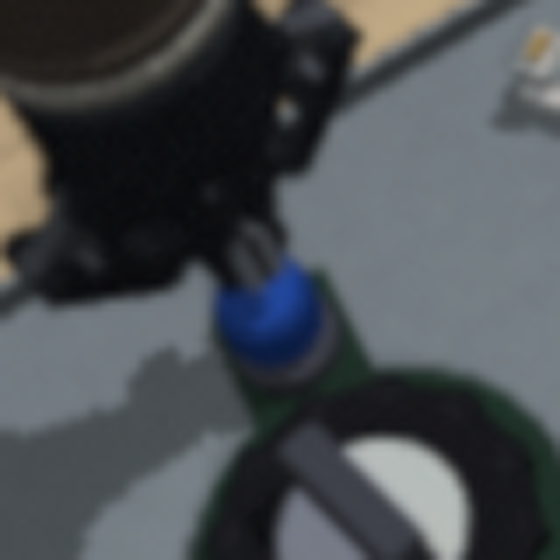

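View pics/c12b.png

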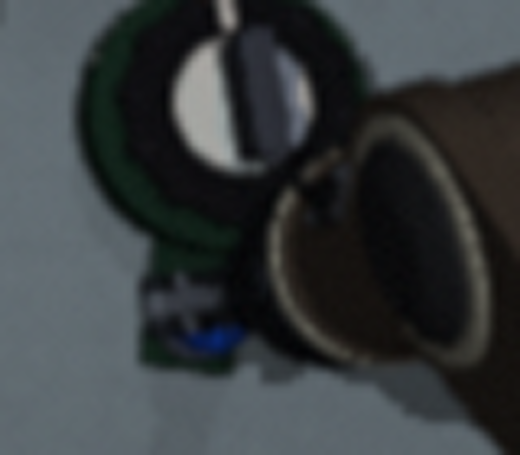

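No contact yet and the cap hasn't moved. The tip images at (127,262), consistent with tip z of about 0.050, so the shut tips sit about 10 mm ahead of the TCP. I'll carry on down.

Request:
play_rows --rotation '[[0,0,0],[0,0,0],[0,0,0]]' --slide '[[0,0,-0.2],[0,0,-0.3],[0,0,-0.4]]' --fingers '[0,0,0]'

```text
clock: 8.5
ee_pos: [0.4909, -0.1526, 0.0556]
eef_rot: [[-0.012, -0.187, 0.982], [-0.01, 0.982, 0.187], [-1.0, -0.008, -0.014]]
force: [0.3, -0.1, 0.2]
opening: -0.001
```

```bash
python3 st.py; python3 - <<'E'
from m import *
f=load('top5'); g=load('scene5')
crop(g,110,245,150,285,14,'c13')
# top face in scene by brightness
cs,tr=big(g,lambda i,h:(h[...,0]>100)&(h[...,0]<130)&(h[...,1]>150)&(h[...,2]>120),rois['scene'])
c=cs[0];M=cv2.moments(c);e=cv2.fitEllipse(c);us=tr((M['m10']/M['m00'],M['m01']/M['m00']));print('scene face',us,tr(e[0]),np.array(e[1])/8,cv2.contourArea(c)/64)
cs,tr=big(f,lambda i,h:(h[...,0]>100)&(h[...,0]<130)&(h[...,1]>150)&(h[...,2]>110),rois['top'])
c=cs[0];M=cv2.moments(c);e=cv2.fitEllipse(c);ut=tr((M['m10']/M['m00'],M['m01']/M['m00']));print('top face',ut,tr(e[0]),np.array(e[1])/8)
print(tri(f,ut,g,us))
E
```

```text
8.5 [ 0.4909 -0.1526  0.0556] yang 100.7725937458277 xaxis [-0.0121 -0.0103 -0.9999] q [ 0.8334  0.5839 -0.833   1.9698  0.5863  0.8569  1.4343] F [ 0.2848 -0.0981  0.2196] [ 0.0118 -0.0425  0.016 ] -0.0005636806552783674
scene face [126.5371 261.3265] [126.5312 261.3327] [ 9.9313 12.2061] 95.0078125
top face [378.3085 197.5797] [378.3087 197.577 ] [9.4268 9.9833]
(array([ 0.4899, -0.1551,  0.053 ]), np.float64(0.0012529518436182373))
```

View pics/c13.png

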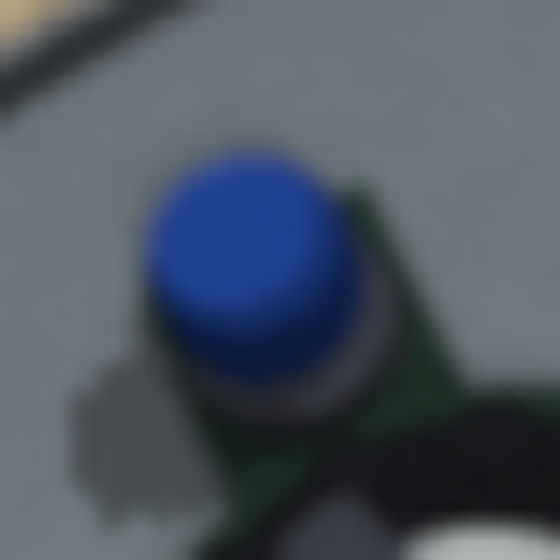

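```bash
python3 - <<'E'
from m import *
f=grab('top','top9'); g=grab('scene','scene9'); crop(g,105,235,155,285,11,'c14');crop(f,355,175,405,225,11,'c14b')
E
python3 st.py
```

```text
8.6 [ 0.4909 -0.1525  0.0556] yang 100.77653105904925 xaxis [-0.0122 -0.0102 -0.9999] q [ 0.8333  0.5839 -0.833   1.9698  0.5862  0.857   1.4343] F [-0.0774 -0.6479  0.057 ] [ 0.0039 -0.0486 -0.0123] 0.001550521945306691
```

View pics/c14.png

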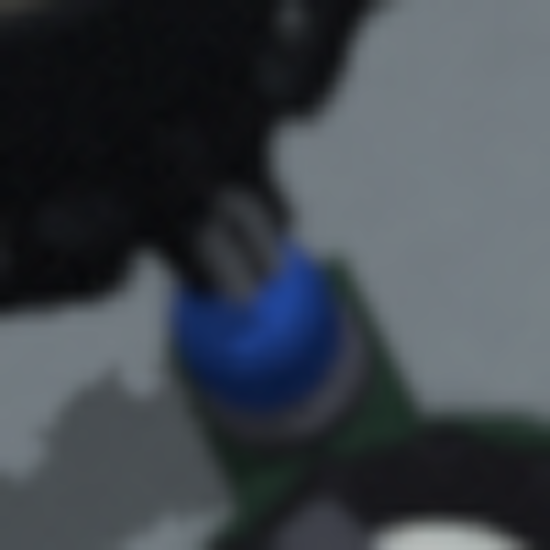

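View pics/c14b.png

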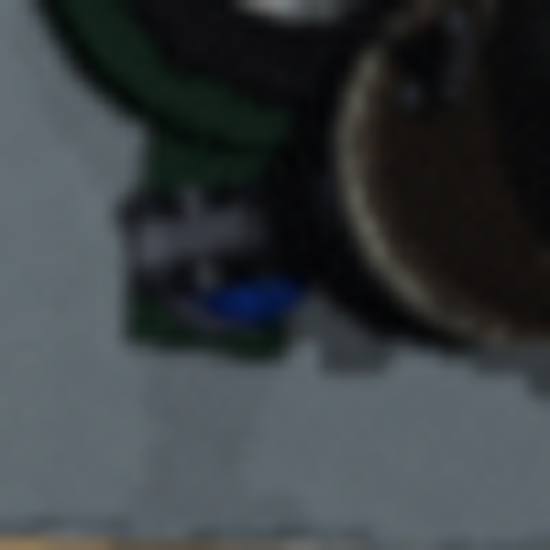

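```bash
python3 - <<'E'
from m import *
ims=[]
for t in('scene5','scene7','scene8','scene9'):
    g=load(t); ims.append(cv2.resize(g['pixels'][248:280,112:146],None,fx=11,fy=9*11/9,interpolation=cv2.INTER_NEAREST))
cv2.imwrite('pics/c15.png',np.vstack([np.hstack(ims[:2]),np.hstack(ims[2:])])[:600])
g=load('scene9')
for v in range(258,277,2): print(v,[tuple(int(x) for x in load(t)['pixels'][v,129]) for t in('scene5','scene7','scene9')])
E
```

```text
258 [(147, 66, 32), (145, 67, 34), (71, 62, 57)]
260 [(147, 66, 31), (153, 70, 33), (97, 55, 41)]
262 [(147, 66, 31), (153, 69, 33), (143, 66, 34)]
264 [(144, 65, 30), (151, 68, 33), (139, 63, 31)]
266 [(113, 50, 23), (120, 54, 25), (118, 53, 24)]
268 [(79, 34, 14), (83, 36, 16), (84, 36, 15)]
270 [(62, 26, 11), (64, 27, 10), (65, 28, 10)]
272 [(52, 34, 28), (55, 35, 29), (55, 35, 28)]
274 [(41, 36, 34), (44, 39, 38), (44, 39, 37)]
276 [(25, 26, 20), (28, 29, 22), (28, 28, 23)]
```

View pics/c15.png

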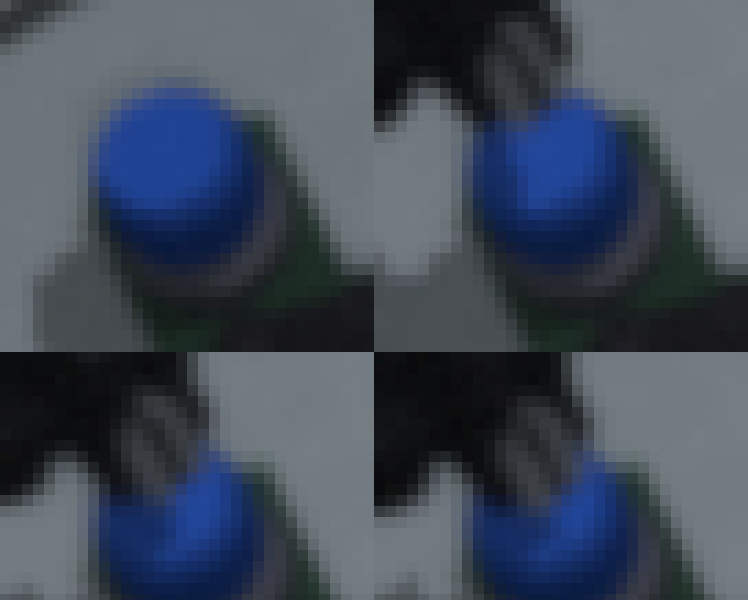

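The cap hasn't moved and the tip's shadow is only now meeting the tip, so contact is about to happen. I'll continue in small steps.

Request:
play_rows --rotation '[[0,0,0],[0,0,0],[0,0,0]]' --slide '[[0,0,-0.1],[0,0,-0.2],[0,0,-0.3]]' --fingers '[0,0,0]'

```text
clock: 8.9
ee_pos: [0.4909, -0.1526, 0.0525]
eef_rot: [[-0.012, -0.187, 0.982], [-0.01, 0.982, 0.187], [-1.0, -0.008, -0.014]]
force: [-0.6, 0.6, 0.8]
opening: 0.002
```

Request:
play_rows --rotation '[[0,0,0],[0,0,0],[0,0,0]]' --slide '[[0,0,-0.1],[0,0,-0.2],[0,0,-0.3]]' --fingers '[0,0,0]'

```text
clock: 9.2
ee_pos: [0.4909, -0.1526, 0.0495]
eef_rot: [[-0.012, -0.187, 0.982], [-0.01, 0.982, 0.187], [-1.0, -0.008, -0.014]]
force: [0.0, -1.3, 0.9]
opening: -0.003
```

```bash
python3 - <<'E'
from m import *
f=grab('top','top10'); g=grab('scene','scene10')
ims=[cv2.resize(load(t)['pixels'][240:280,105:150],None,fx=8.5,fy=8.5,interpolation=cv2.INTER_NEAREST) for t in('scene9','scene10')]
cv2.imwrite('pics/c16.png',np.hstack(ims))
crop(g,60,160,260,310,4,'c16b')
E
python3 st.py
```

```text
9.3 [ 0.4908 -0.1525  0.0494] yang 100.77627014784859 xaxis [-0.0124 -0.0101 -0.9999] q [ 0.827   0.5925 -0.8253  1.9739  0.5962  0.8464  1.426 ] F [0.5166 0.3428 0.1373] [ 0.0017 -0.0154 -0.0247] -0.004001432808734268
```

View pics/c16.png

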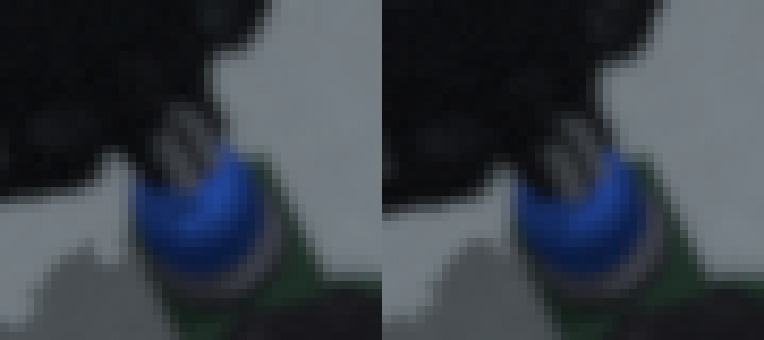

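View pics/c16b.png

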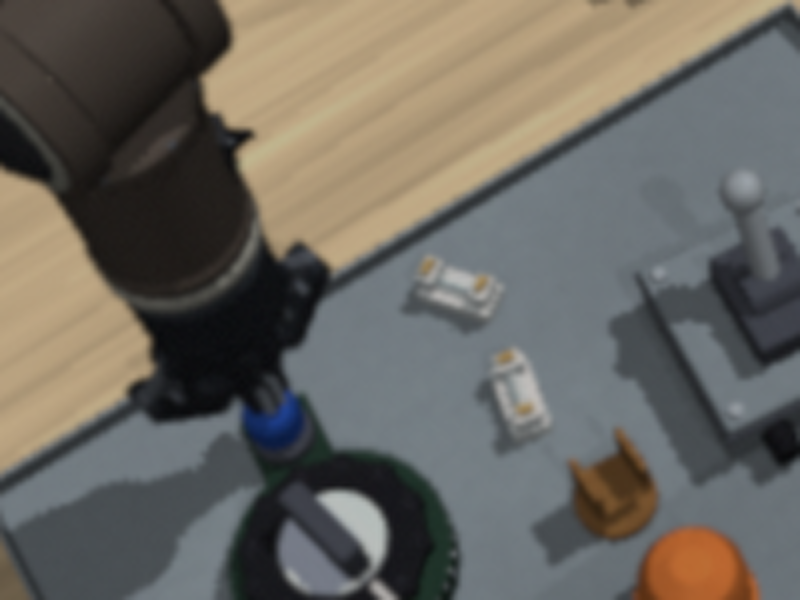

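```bash
python3 - <<'E'
from m import *
for u,v in [(131,v) for v in range(260,277)]: print(v,[int(load(t)['pixels'][v,u,0]) for t in('scene5','scene8','scene9','scene10')])
print(['%d'%load(t)['pixels'][265,u,0] for t in('scene5','scene10') for u in range(118,126)])
E
```

```text
260 [143, 148, 140, 113]
261 [143, 149, 147, 130]
262 [141, 147, 147, 140]
263 [134, 140, 140, 137]
264 [123, 130, 129, 128]
265 [110, 116, 116, 115]
266 [98, 102, 102, 103]
267 [82, 86, 87, 86]
268 [69, 73, 73, 73]
269 [63, 67, 66, 66]
270 [61, 64, 65, 65]
271 [56, 60, 59, 59]
272 [52, 54, 55, 55]
273 [54, 57, 56, 57]
274 [45, 48, 47, 47]
275 [32, 34, 34, 34]
276 [29, 30, 30, 29]
['120', '108', '88', '98', '124', '139', '145', '146', '126', '113', '89', '84', '92', '95', '97', '98']
```

Request:
play_rows --rotation '[[0,0,0],[0,0,0],[0,0,0]]' --slide '[[0,0,-0.1],[0,0,-0.2],[0,0,-0.3]]' --fingers '[0,0,0]'

```text
clock: 9.6
ee_pos: [0.4908, -0.1525, 0.0463]
eef_rot: [[-0.012, -0.187, 0.982], [-0.01, 0.982, 0.187], [-1.0, -0.008, -0.014]]
force: [-0.4, -1.9, -0.3]
opening: -0.0
```

Request:
play_rows --rotation '[[0,0,0],[0,0,0],[0,0,0]]' --slide '[[0,0,-0.1],[0,0,-0.2],[0,0,-0.2]]' --fingers '[0,0,0]'

```text
clock: 9.9
ee_pos: [0.4907, -0.1525, 0.0442]
eef_rot: [[-0.013, -0.187, 0.982], [-0.01, 0.982, 0.187], [-1.0, -0.008, -0.014]]
force: [-0.3, 0.3, -0.1]
opening: -0.002
```

```bash
python3 st.py;python3 - <<'E'
from m import *
f=grab('top','top11'); g=grab('scene','scene11')
ims=[cv2.resize(load(t)['pixels'][240:280,105:150],None,fx=8.5,fy=8.5,interpolation=cv2.INTER_NEAREST) for t in('scene10','scene11')]
cv2.imwrite('pics/c17.png',np.hstack(ims))
ims=[cv2.resize(load(t)['pixels'][180:215,355:400],None,fx=8.5,fy=8.5,interpolation=cv2.INTER_NEAREST) for t in('top6','top11')]
cv2.imwrite('pics/c17b.png',np.hstack(ims))
for u,v in [(131,v) for v in range(260,277,2)]: print(v,[int(load(t)['pixels'][v,u,0]) for t in('scene5','scene8','scene10','scene11')])
E
```

```text
9.9 [ 0.4907 -0.1525  0.0442] yang 100.77548998031516 xaxis [-0.0126 -0.0101 -0.9999] q [ 0.8217  0.5997 -0.8187  1.9773  0.6047  0.8375  1.419 ] F [-0.3392  0.3483 -0.0567] [-0.0321 -0.0216  0.0198] -0.002120820871390235
260 [143, 148, 113, 86]
262 [141, 147, 140, 95]
264 [123, 130, 128, 123]
266 [98, 102, 103, 103]
268 [69, 73, 73, 72]
270 [61, 64, 65, 65]
272 [52, 54, 55, 54]
274 [45, 48, 47, 47]
276 [29, 30, 29, 30]
```

View pics/c17.png

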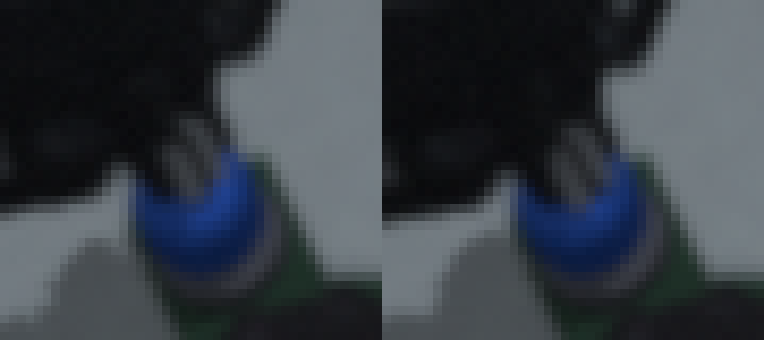

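View pics/c17b.png

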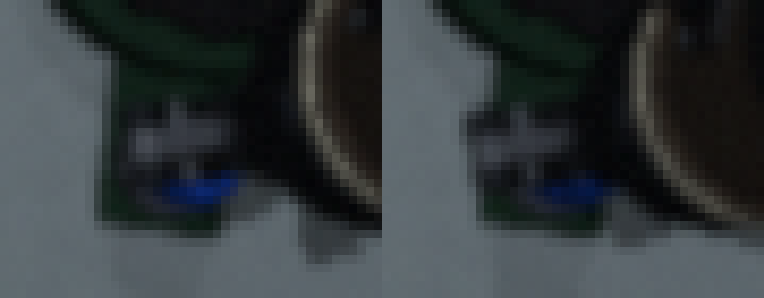

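Judging by the image ray, with the pad's far face at x≈0.502, the tips are only now at cap-top height (z≈0.06). The tool really ends higher than the reported TCP suggests. I'll keep stepping down, watching the force.

Request:
play_rows --rotation '[[0,0,0],[0,0,0],[0,0,0]]' --slide '[[0,0,-0.1],[0,0,-0.2],[0,0,-0.2]]' --fingers '[0,0,0]'

```text
clock: 10.3
ee_pos: [0.4907, -0.1525, 0.0422]
eef_rot: [[-0.013, -0.187, 0.982], [-0.01, 0.982, 0.187], [-1.0, -0.008, -0.014]]
force: [0.2, -0.3, 0.1]
opening: 0.003
```

Request:
play_rows --rotation '[[0,0,0],[0,0,0],[0,0,0]]' --slide '[[0,0,-0.1],[0,0,-0.2],[0,0,-0.2]]' --fingers '[0,0,0]'

```text
clock: 10.6
ee_pos: [0.4908, -0.1525, 0.0403]
eef_rot: [[-0.012, -0.187, 0.982], [-0.01, 0.982, 0.187], [-1.0, -0.008, -0.014]]
force: [-0.1, 0.5, 2.8]
opening: 0.0
```

Request:
play_rows --rotation '[[0,0,0],[0,0,0],[0,0,0]]' --slide '[[0,0,-0.1],[0,0,-0.2],[0,0,-0.2]]' --fingers '[0,0,0]'

```text
clock: 10.9
ee_pos: [0.4908, -0.1526, 0.0382]
eef_rot: [[-0.012, -0.187, 0.982], [-0.01, 0.982, 0.187], [-1.0, -0.008, -0.014]]
force: [0.1, -0.4, 3.1]
opening: 0.004
```

Contact: about 3 N at TCP z≈0.041. The cap should be home 12 mm lower, at about 0.029.

Request:
play_rows --rotation '[[0,0,0],[0,0,0],[0,0,0],[0,0,0],[0,0,0]]' --slide '[[0,0,-0.1],[0,0,-0.2],[0,0,-0.3],[0,0,-0.4],[0,0,-0.5]]' --fingers '[0,0,0,0,0]'

```text
clock: 11.4
ee_pos: [0.4908, -0.1525, 0.0331]
eef_rot: [[-0.012, -0.187, 0.982], [-0.01, 0.982, 0.187], [-1.0, -0.008, -0.014]]
force: [-1.2, 0.1, 4.4]
opening: 0.003
```

Request:
play_rows --rotation '[[0,0,0],[0,0,0],[0,0,0]]' --slide '[[0,0,-0.1],[0,0,-0.2],[0,0,-0.2]]' --fingers '[0,0,0]'

```text
clock: 11.7
ee_pos: [0.4909, -0.1526, 0.0318]
eef_rot: [[-0.012, -0.187, 0.982], [-0.011, 0.982, 0.187], [-1.0, -0.009, -0.014]]
force: [-4.3, 0.4, 13.8]
opening: -0.002
```

Request:
play_rows --rotation '[[0,0,0],[0,0,0],[0,0,0]]' --slide '[[0,0,-0.1],[0,0,-0.2],[0,0,-0.2]]' --fingers '[0,0,0]'

```text
clock: 12.0
ee_pos: [0.4911, -0.1525, 0.0316]
eef_rot: [[-0.012, -0.187, 0.982], [-0.013, 0.982, 0.187], [-1.0, -0.011, -0.015]]
force: [-8.6, 1.1, 29.1]
opening: 0.0
```

```bash
python3 st.py;python3 - <<'E'
from m import *
f=grab('top','top12'); g=grab('scene','scene12')
ims=[cv2.resize(load(t)['pixels'][240:280,105:150],None,fx=8.5,fy=8.5,interpolation=cv2.INTER_NEAREST) for t in('scene11','scene12')]
cv2.imwrite('pics/c18.png',np.hstack(ims))
E
```

```text
12.0 [ 0.4911 -0.1525  0.0316] yang 100.79190908334293 xaxis [-0.0123 -0.0131 -0.9998] q [ 0.8057  0.6167 -0.8012  1.9849  0.6285  0.8161  1.3979] F [-8.5731  1.1006 29.1457] [ 0.1684  2.0558 -0.0155] 0.0004959839421804327
```

View pics/c18.png

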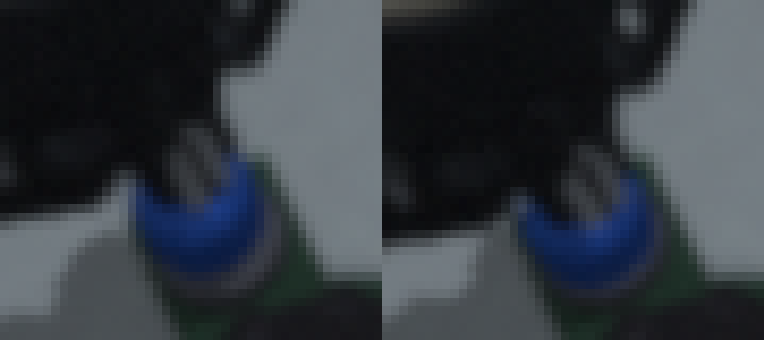

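A hard stop at 0.0316 with 29 N. I'll lift off and check the cap height.

Request:
play_rows --rotation '[[0,0,0],[0,0,0],[0,0,0],[0,0,0],[0,0,0]]' --slide '[[0,0,1],[0,0,4],[-1,0,8],[-5,0,9],[-9,0,10]]' --fingers '[0,0,0,0,0]'

```text
clock: 12.6
ee_pos: [0.4008, -0.1522, 0.1322]
eef_rot: [[-0.011, -0.188, 0.982], [-0.013, 0.982, 0.188], [-1.0, -0.01, -0.013]]
force: [-0.8, -0.7, 0.7]
opening: 0.0
```

```bash
python3 st.py;python3 - <<'E'
from m import *
f=grab('top','top13'); g=grab('scene','scene13')
crop(g,110,245,150,285,14,'c19')
ims=[cv2.resize(load(t)['pixels'][250:280,112:147],None,fx=11,fy=11,interpolation=cv2.INTER_NEAREST) for t in('scene5','scene13')]
cv2.imwrite('pics/c19.png',np.hstack(ims))
for t in '5','13':
  r=[]
  for n in('top','scene'):
    F=load(n+t); vth=110 if n=='top' else 120
    cs,tr=big(F,lambda i,h:(h[...,0]>100)&(h[...,0]<130)&(h[...,1]>150)&(h[...,2]>vth),rois[n])
    c=cs[0];M=cv2.moments(c);r.append(tr((M['m10']/M['m00'],M['m01']/M['m00'])))
  print(t,r,tri(load('top'+t),r[0],load('scene'+t),r[1]))
E
python3 ang.py 13 10 | grep ptr.z0.044
```

```text
12.6 [ 0.4008 -0.1522  0.1322] yang 100.8276147378213 xaxis [-0.011  -0.0128 -0.9999] q [ 1.0839  0.3414 -0.9931  2.0941  0.3838  0.9026  1.6301] F [-0.7672 -0.6533  0.6766] [-0.0416  0.0166 -0.0936] 7.005916267240437e-06
5 [array([378.3085, 197.5797]), array([126.5371, 261.3265])] (array([ 0.4899, -0.1551,  0.053 ]), np.float64(0.0012529518436182373))
13 [array([377.3894, 197.9424]), array([127.5536, 262.9289])] (array([ 0.4897, -0.1551,  0.0436]), np.float64(0.0009605743546038498))
top ptr z0.044 r0.056 9.905353393981805 68.0
top ptr z0.044 r0.060 9.983919222139118 66.0
top ptr z0.044 r0.063 6.482264665757162 64.0
scene ptr z0.044 r0.056 9.349389596602972 83.0
scene ptr z0.044 r0.060 9.341741901221456 89.0
scene ptr z0.044 r0.063 9.2900390625 89.0
```

View pics/c19.png

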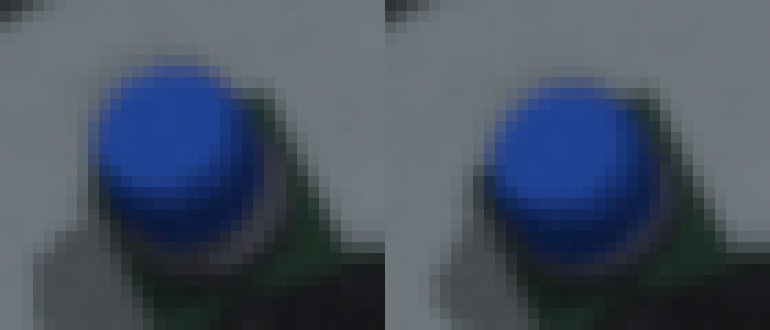

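The cap's travel measures about 9.5 mm both from the TCP and from the images. It stopped hard: only 0.2 mm more travel from 14 to 29 N. The face now triangulates near the home height (0.0436 against a nominal 0.046). The pointer hasn't moved. Next is the toggle: I'll push the ball from the robot side with the shut fingers, aiming for a real tip height of about 0.122 (TCP z≈0.108).

Request:
play_rows --rotation '[[0,0,-4],[0,0,-8],[0,0,-12],[0,0,-16],[0,0,-19.4]]' --slide '[[0,2,2],[0,5,4],[0,8.5,4],[1,12,4],[2,15.5,4]]' --fingers '[0,0,0,0,0]'

```text
clock: 13.2
ee_pos: [0.4167, 0.0023, 0.1719]
eef_rot: [[-0.02, 0.156, 0.988], [-0.01, 0.988, -0.156], [-1.0, -0.013, -0.018]]
force: [0.3, 0.1, -0.5]
opening: -0.002
```

Request:
play_rows --rotation '[[0,0,0],[0,0,0],[0,0,0],[0,0,0],[0,0,0]]' --slide '[[2,3,0],[4,6,0],[6,9,0],[8,11,0],[9.5,12.4,0]]' --fingers '[0,0,0,0,0]'

```text
clock: 13.7
ee_pos: [0.5128, 0.1286, 0.1714]
eef_rot: [[-0.02, 0.154, 0.988], [-0.009, 0.988, -0.154], [-1.0, -0.012, -0.018]]
force: [0.4, 1.1, 0.6]
opening: 0.001
```

```bash
python3 st.py;python3 - <<'E'
from m import *
f=grab('top','top14'); g=grab('scene','scene14')
crop(g,150,150,320,290,4.5,'c20'); crop(f,240,110,340,190,7,'c20b')
E
```

```text
13.7 [0.5128 0.1286 0.1714] yang 81.13228839398748 xaxis [-0.0196 -0.009  -0.9998] q [ 0.3847  0.4749 -0.9537  1.8208  0.4308  1.0949  0.6871] F [0.4217 1.1433 0.5865] [-0.0137 -0.0702 -0.0064] 0.000642458877242321
```

View pics/c20.png

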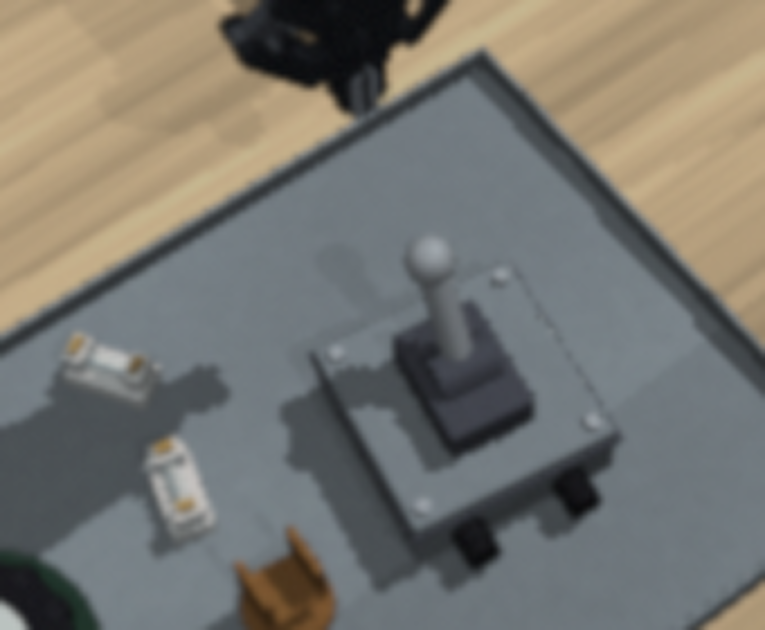

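View pics/c20b.png

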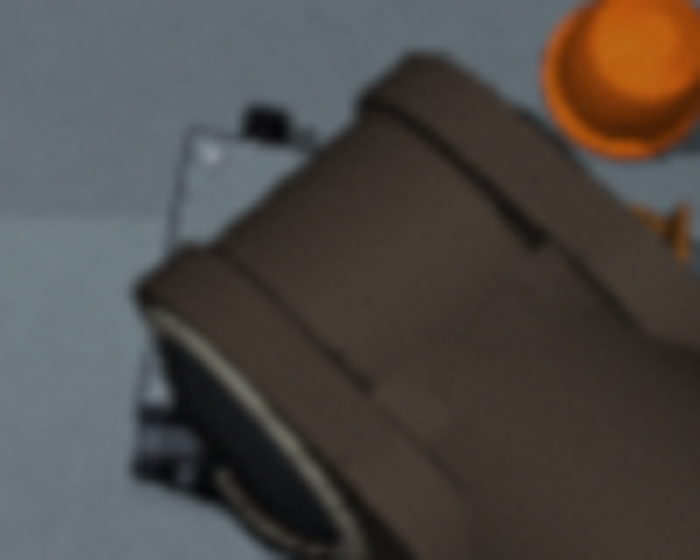

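```bash
python3 - <<'E'
from m import *
g=load('scene14')
for z in(.155,.17,.186,.2): print(z,proj(g,[[.524,.127,z],[.513,.1286,z]]).round(1).tolist(), plane(g,(230.4,174.9),z))
E
```

```text
0.155 [[231.2, 183.5], [228.9, 180.0]] [0.5037 0.1397 0.155 ]
0.17 [[230.8, 179.7], [228.5, 176.2]] [0.5127 0.1341 0.17  ]
0.186 [[230.4, 175.6], [228.1, 172.1]] [0.5224 0.1282 0.186 ]
0.2 [[230.1, 172.0], [227.7, 168.4]] [0.5308 0.1229 0.2   ]
```

The tip prediction, 14.5 mm behind the reported TCP, matches the picture to under a pixel at (230.4,175). Now I'll go down behind the ball, then push.

Request:
play_rows --rotation '[[0,0,0],[0,0,0],[0,0,0],[0,0,0],[0,0,0]]' --slide '[[0.5,0,-2],[1,-0.1,-4],[1.5,-0.1,-5.5],[2,-0.2,-6.2],[2.2,-0.2,-6.3]]' --fingers '[0,0,0,0,0]'

```text
clock: 14.3
ee_pos: [0.5351, 0.1265, 0.1076]
eef_rot: [[-0.021, 0.154, 0.988], [-0.008, 0.988, -0.154], [-1.0, -0.011, -0.019]]
force: [-0.4, 0.1, 1.3]
opening: -0.001
```

Request:
play_rows --rotation '[[0,0,0],[0,0,0],[0,0,0],[0,0,0],[0,0,0]]' --slide '[[0.8,-0.12,0],[1.5,-0.22,0],[2.2,-0.33,0],[3,-0.45,0],[3.7,-0.55,0]]' --fingers '[0,0,0,0,0]'

```text
clock: 14.8
ee_pos: [0.5723, 0.1214, 0.108]
eef_rot: [[-0.021, 0.154, 0.988], [-0.007, 0.988, -0.154], [-1.0, -0.011, -0.02]]
force: [-3.8, 0.7, 2.8]
opening: 0.0
```

```bash
python3 st.py;python3 - <<'E'
from m import *
g=grab('scene','scene15'); crop(g,150,150,320,290,4.5,'c21')
E
```

```text
14.8 [0.5723 0.1214 0.108 ] yang 81.16768158724909 xaxis [-0.021  -0.0074 -0.9998] q [ 0.3142  0.6295 -0.8642  1.7468  0.5405  1.0469  0.6699] F [-3.8121  0.6785  2.7932] [ 0.1651  0.5799 -0.0279] 0.00025953900173389323
```

View pics/c21.png

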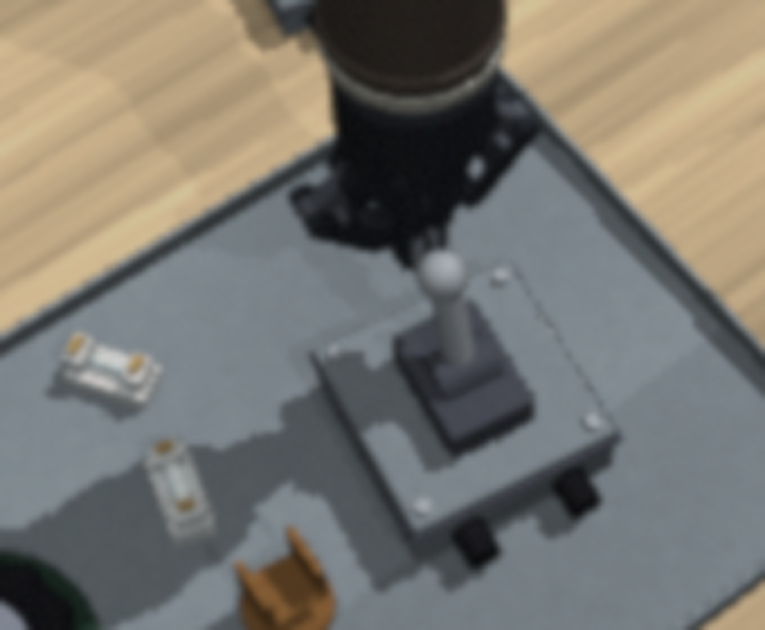

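Request:
play_rows --rotation '[[0,0,0],[0,0,0],[0,0,0],[0,0,0],[0,0,0]]' --slide '[[0.8,-0.12,0],[1.6,-0.24,0],[2.4,-0.36,0],[3.2,-0.48,0],[3.9,-0.58,0]]' --fingers '[0,0,0,0,0]'

```text
clock: 15.35
ee_pos: [0.6133, 0.1147, 0.1075]
eef_rot: [[-0.02, 0.155, 0.988], [-0.007, 0.988, -0.155], [-1.0, -0.011, -0.019]]
force: [-1.4, -0.5, -1.5]
opening: 0.002
```

Request:
play_rows --rotation '[[0,0,0],[0,0,0],[0,0,0],[0,0,0]]' --slide '[[0.3,-0.04,0],[0.6,-0.09,0],[0.9,-0.13,0],[1.0,-0.15,0]]' --fingers '[0,0,0,0]'

```text
clock: 15.75
ee_pos: [0.6234, 0.1131, 0.1075]
eef_rot: [[-0.02, 0.155, 0.988], [-0.008, 0.988, -0.155], [-1.0, -0.011, -0.019]]
force: [-1.9, 0.5, 0.1]
opening: 0.004
```

```bash
python3 st.py;python3 - <<'E'
from m import *
g=grab('scene','scene16'); crop(g,150,150,320,290,4.5,'c22')
E
```

```text
15.75 [0.6234 0.1131 0.1075] yang 81.08958756603049 xaxis [-0.0204 -0.0075 -0.9998] q [ 0.2935  0.6962 -0.8364  1.6233  0.5611  1.1026  0.7162] F [-1.9388  0.4773  0.0605] [ 0.0001  0.4212 -0.0019] 0.0036197814833567395
```

View pics/c22.png

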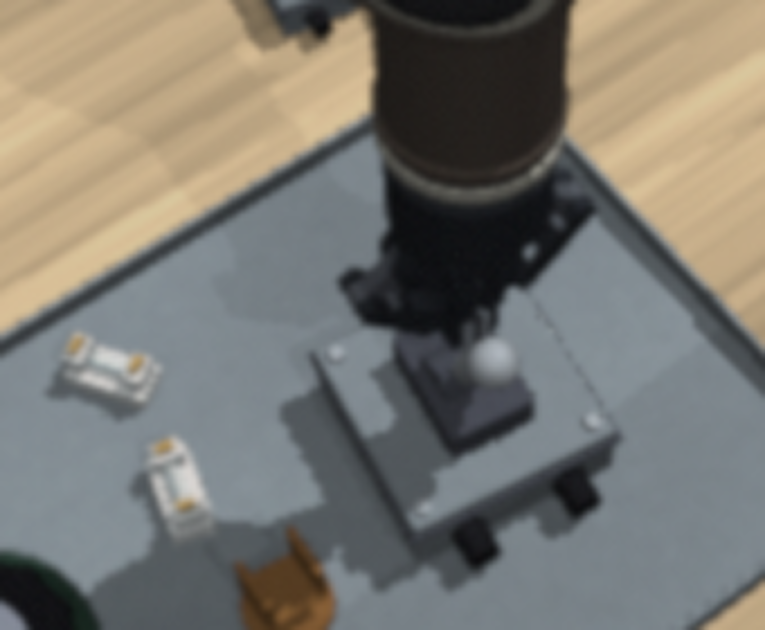

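Request:
play_rows --rotation '[[0,0,0],[0,0,0],[0,0,0]]' --slide '[[0.2,-0.03,0],[0.4,-0.06,0],[0.5,-0.07,0]]' --fingers '[0,0,0]'

```text
clock: 16.1
ee_pos: [0.6243, 0.1131, 0.1071]
eef_rot: [[-0.028, 0.153, 0.988], [-0.009, 0.988, -0.153], [-1.0, -0.013, -0.026]]
force: [-17.1, -1.1, 8.2]
opening: 0.002
```

Request:
play_rows --rotation '[[0,0,0],[0,0,0],[0,0,0]]' --slide '[[0.2,-0.03,0],[0.3,-0.05,0],[0.3,-0.05,0]]' --fingers '[0,0,0]'

```text
clock: 16.4
ee_pos: [0.624, 0.1131, 0.1071]
eef_rot: [[-0.034, 0.152, 0.988], [-0.01, 0.988, -0.152], [-0.999, -0.015, -0.032]]
force: [-13.6, 0.0, 7.8]
opening: -0.001
```

A firm end stop at x=0.624, against the predicted 0.625, at 17 N. I'll back off and look.

Request:
play_rows --rotation '[[0,0,0],[0,0,0],[0,0,0],[0,0,0],[0,0,0]]' --slide '[[-1,0.15,0],[-3,0.4,1],[-5.5,0.8,4],[-8,1.2,7],[-11,1.5,9]]' --fingers '[0,0,0,0,0]'

```text
clock: 16.9
ee_pos: [0.5142, 0.1289, 0.1991]
eef_rot: [[-0.03, 0.152, 0.988], [-0.009, 0.988, -0.152], [-0.999, -0.014, -0.029]]
force: [-0.3, 0.6, -0.7]
opening: -0.0
```

Request:
play_rows --rotation '[[0,0,0],[0,0,0],[0,0,0],[0,0,0],[0,0,0]]' --slide '[[-3,0,1],[-6,0,2],[-9,0,3],[-11,0,4],[-11,0,4]]' --fingers '[0,0,0,0,0]'

```text
clock: 17.4
ee_pos: [0.403, 0.1294, 0.2404]
eef_rot: [[-0.026, 0.15, 0.988], [-0.012, 0.988, -0.151], [-1.0, -0.016, -0.024]]
force: [0.8, -0.7, 1.0]
opening: -0.002
```

```bash
python3 st.py;python3 - <<'E'
from m import *
f=grab('top','top17'); g=grab('scene','scene17'); crop(g,50,180,350,384,2.6,'c23'); crop(g,100,240,200,340,5.8,'c23b'); crop(f,220,90,440,240,3.6,'c23c')
E
python3 ang.py 17 10 | grep -E "ptr z0.044"
```

```text
17.4 [0.403  0.1294 0.2404] yang 81.34826890535464 xaxis [-0.0265 -0.012  -0.9996] q [ 0.5818  0.1918 -1.1074  1.9487  0.1856  1.1422  0.8186] F [ 0.8485 -0.7278  1.0463] [ 0.0092 -0.0267 -0.0154] -0.0021702931686247936
top ptr z0.044 r0.056 9.928982965931864 87.0
top ptr z0.044 r0.060 9.932060864922583 84.0
top ptr z0.044 r0.063 6.168163518117064 82.0
scene ptr z0.044 r0.056 9.366027531956735 88.0
scene ptr z0.044 r0.060 9.344272369714847 94.0
scene ptr z0.044 r0.063 9.288779731127198 94.0
```

View pics/c23.png

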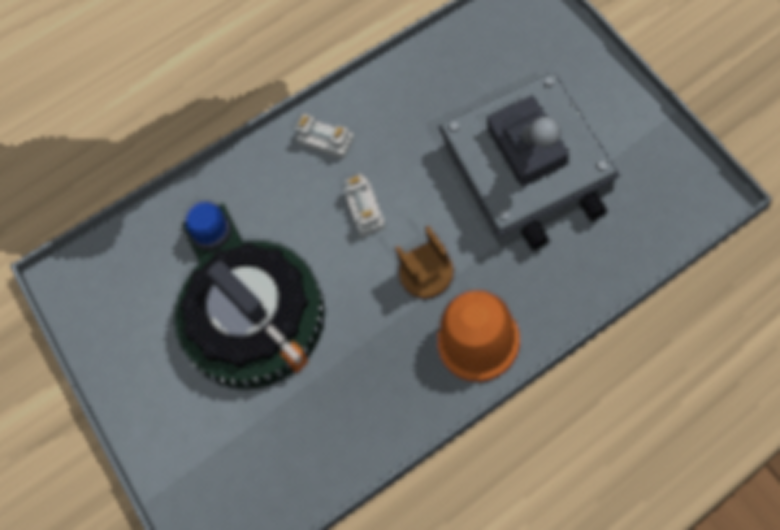

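View pics/c23b.png

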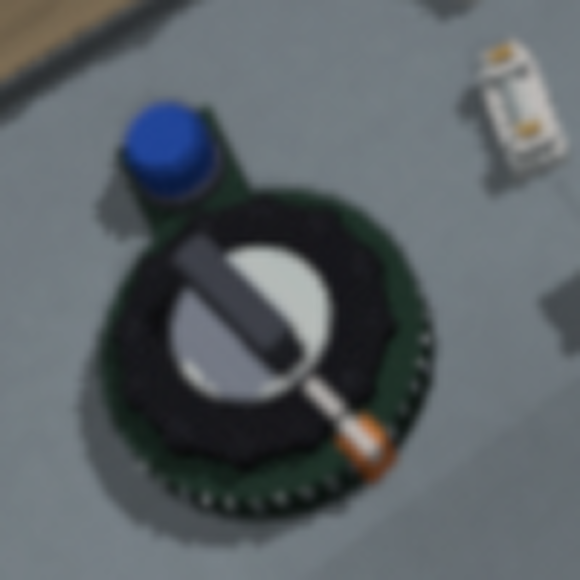

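View pics/c23c.png

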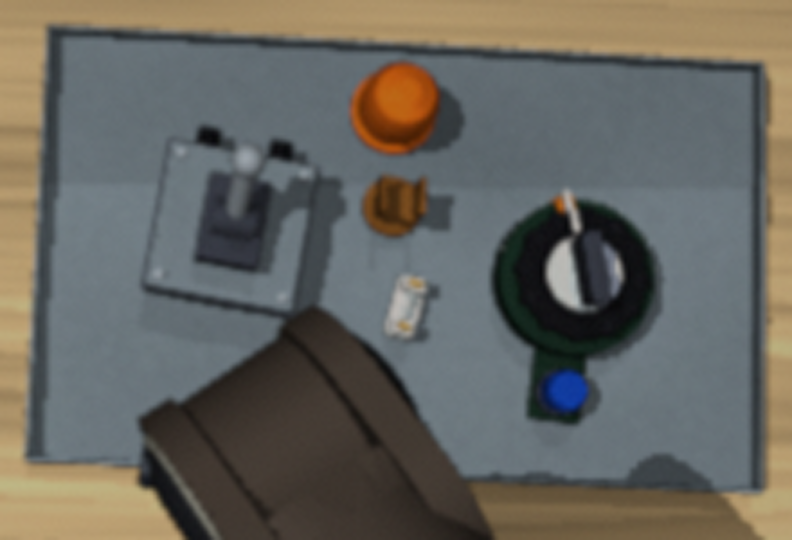

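```bash
python3 - <<'E'
from m import *
f=load('top17');g=load('scene17');g0=load('scene0')
P,e=tri(f,(288.3,134.2),g,(258.8,230.4)); print('ball',P,e)
h=np.array([.6145,.115]); u=np.array([.989,-.149]); print('along',(P[:2]-h)@u)
P0=np.array([.584,.1216]); print('throw chord',(P[:2]-P0)@u)
d=cv2.absdiff(g['pixels'],g0['pixels']).max(2)
for nm,(a,b,c,e2) in dict(beacon=(218,290,250,328),fuses=(162,222,200,272),prism=(200,268,226,296)).items(): print(nm,d[b:e2,a:c].max(),d[b:e2,a:c].mean())
manip.finish_job()
E
```

```text
ball [0.6487 0.11   0.1324] 0.0021057929482798834
along 0.03459949431424406
throw chord 0.06574739431424415
beacon 10 6.254111842105263
fuses 10 6.483157894736842
prism 9 4.993131868131868
the job is handed in; nothing more can be done
```

All three steps are done in the order asked, and the job was handed in at about 17.5 s with the arm clear of everything.

- **Wheel:** The pointer stands at about 9.3–9.9° and the middle of the orange band at 9.8–9.9°, so it is within about 0.6 mm of centre. It was in the same place after the later steps. One top-view reading near the pointer's tip gave about 6°; I put it down to the background and didn't count it.
- **Lock cap:** I pressed it down until it stopped hard; raising the force from 14 to 29 N moved it only 0.2 mm.
    - **Disagreement:** The travel measured about 9.5 mm from both the arm and the images, not the nominal 12 mm. The cap top measured z 0.0436 against 0.046 for home. I take it that the cap started partly down, but I could not confirm that directly.
- **Toggle:** I threw the one on the middle-sized box (about 120 mm across) away from the robot to its end stop. The ball now sits at (0.649, 0.110, 0.132) after a throw of 66 mm, against an expected 67 mm.
- **Bystanders:** The pictures before and after show the beacon shell, fuse holders and prism mount unmoved.

With the gripper shut, the fingertips were about 14 mm behind the reported TCP, not 17 mm ahead as the text says. I allowed for this after the cap contact, and a later picture matched it.

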